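# Clamp a pressure transmitter in the quick-release bench vise

### The arm

A 6-joint arm with a two-finger parallel gripper is mounted at the origin on the work surface. World frame = base frame: x ahead of the robot, y to its left, z up, the work surface at z = 0. Lengths are in mm, angles in rad, forces in N, time in s.
With the tool pointing down it reaches from about 275 to 1000 mm from the base axis. Payload 8.4 kg.
Tool frame: the origin (TCP) lies midway between the tips of the shut fingers; the grasp point (between the pads) lies behind it (r.pinch_z is the z of the grasp point in the tool frame, in mm); z points along the fingers, y is the direction in which the jaws open and shut (so a half turn about z gives the same grasp; the last joint's range is limited). The gripper opens to 85 mm and grips with 20 to 120 N. Pads are 22 mm wide; open, the fingers measure 114 mm over their backs; the gripper's body (76 mm by 85 mm) begins 54 mm behind the grasp point. The pads swing forward as they close: fully open they stand 13 mm farther back than shut.
Start: joints at [-1.259, 0.353, 1.633, -0, 1.155, -0.002], TCP at [192.921, -594.483, 231.281] pointing down, gripper open.
Joint ranges: [-2.63, 2.63], [-0.92, 2.1], [0.06, 2.66], [-1.3, 4.44], [0, 2.69], [-3.02, 3.02]. Speed limits (rad/s): [2.22, 2.22, 2.79, 3.14, 3.14, 3.14].

### API

Orientations are given as [roll, pitch, yaw] about the fixed x, y, z axes, in that order (R = Rz(yaw) Ry(pitch) Rx(roll)).
In Python, from rig import r, optics, ticket gives the robot as it stands.
- The arm moves only by the shell command python3 -m jog 'ROWS' [FORCE]. ROWS is text: rows parted by semicolons, each of 7 numbers parted by spaces: the closure in counts, from 0 (fully open) to 255 (shut), then the shift along the tool's x, y, z in mm, then the turn, a rotation vector about the tool's x, y, z in degrees. A call has 1 to 5 rows; each row shifts and turns the pose as measured when the row begins, along the tool's axes as they then stand; what a row does not reach is not made up. A row lasts 1/12 s, in which the tool goes at most 41.7 mm and 7.16 degrees, less where a joint would pass 70% of its speed; a pose out of reach is approached as far as the arm can. A call with a gripper value outside its range is refused whole. The fingers move at their own pace and stop on an object; FORCE is the grip in N (left out, the last holds). Time passes only in rows, so rows that do not move let the fingers close. It gives the time, the measured TCP pose, the force and the opening at its end, in the units of the state.
- r.sense(): the state, without advancing time (a new reading comes with each control period).
- optics.grab_frame(name): name is "scene" or "top" or "wrist"; returns the picture (384x512x3 uint8, red, green, blue); there is no depth.
- optics.camera_info(name): a dict with "fx", "fy", "cx", "cy" (pixels), "world_from_camera" (4x4, takes a point from camera to world coordinates). Camera axes: x right, y down, z forward; pixel columns grow to the right and rows downward; lengths in mm; the calibration is good to about 2 mm. A picture is of the moment at which its call begins: read the wrist's pose just before it. camera_info takes no time and is no camera call; for the wrist camera it gives the pose at the moment of the call.
- ticket.sign_off(): hands the job in, once; it reports no verdict.
The state is a dict: "clock": time; "qpos": joint angles; "qvel": joint speeds; "joint_efforts": joint torques, N m; "eef_pos": TCP position; "tcp_rot": TCP orientation; "contact_force": force on the tool from outside, world axes, zero at the start; "wrist_torque": the same for the moment, N m; "opening": opening from 0.0 (shut) to 1.0 (fully open).
Only numpy, scipy, OpenCV 4.12 (cv2) and the standard library are available. Lean on these libraries where they do the work, as an engineer would, in place of code of your own. Each camera call takes 0.05 s, during which the arm holds its last target.

### The job

Clamp the yellow transmitter that stands loose in the open bench vise. Hold the red quick-release lever down while you slide the front jaw until the transmitter is closed in against the rear jaw, let the lever up, then wind the crank clockwise (seen from the crank's end) until the vise is tight, and let go. Do not knock the transmitter over or disturb the other things on the bench.

Things in the scene. Friction and masses are not known exactly. Their poses are not given: they have to be found in the camera images.
- vise: Blue bench vise with half-nut quick release, bolted down. Origin on the table below its screw axis. y axis: the level screw axis, pointing from crank and front (moving) jaw to the rear (fixed) jaw; x across the jaws; z up. Jaws 100 mm wide, tops 148 mm above the table. Rear jaw face at y = -15 mm. A steel slide, 54 mm wide, top at 100 mm, moves with the front jaw and carries the work.
- jaw (a joint): Front jaw's closing travel in m along the vise's y; opening = 130 mm minus this, so at 0.070 it is closed on the 60 mm transmitter. Starts at 0 to 0.03. With the lever held down it slides freely (5 to 10 N) and stays where it is left; lever up, the half-nut drops into the screw thread and locks it (within one 6 mm pitch). Lever and crank ride with it.
- jaw_back (a point): Middle of the upright back face of the front jaw above the lever, 143 mm above the table; the face looks to the vise's -y, 42 mm behind the jaw's gripping face, and may be pushed on (vise's +y) while the lever is down.
- lever (a joint): Quick-release lever in rad: 0 = up, 0.30 = fully down; springs back up. It lifts the half-nut off the thread when pressed past about 0.2 and must be kept down while the jaw slides.
- lever_pad (a point): Middle of the top of the red lever paddle (58 mm across the jaw, 42 mm long, 7 mm thick), 137.5 mm above the table when up. The paddle sticks out level from the jaw's back face to the vise's -y; this point is 23 mm beyond that face and 48 mm from the hinge (inside the jaw, along the vise's x), and sinks about 14 mm when fully down. About 3 N starts it, 7 N holds it down.
- crank (a joint): Screw crank in rad: 0 = grip straight above the screw axis; grows clockwise seen from the crank's end (over the top to the vise's +x side and down). Growing tightens, 12 mm a turn. Starts at -0.9 to 0.9. Idle for up to 0.6 turn until thread and jaws bite, then about a quarter turn makes it tight. About 4 N at the grip turns it, 10 to 20 N when tight; over 30 N may jump the thread. No run-back.
- crank_grip (a point): Middle of the crank's orange grip: a bar 66 mm long, 19 mm thick, parallel to the vise's y axis, spinning freely on its own axis, 42 mm from the screw axis, so 116 mm (top) to 32 mm (bottom) above the table. It lies 98 mm beyond the jaw's back face; the crank arm starts 36 mm from it on the +y side.
- crank_hub (a point): Point on the screw axis, 74 mm above the table, 34 mm nearer to the jaw (vise's +y) than the grip's middle. Hub 30 mm across.
- front_plate: Steel gripping plate of the front jaw, 100 x 8 x 36 mm, 109 to 145 mm above the table. Origin: on the table below the plate's gripping face.
- rear_plate: Steel gripping plate of the rear jaw, 100 x 8 x 36 mm, 109 to 145 mm above the table. Shares the vise's origin and axes.
- transmitter: The work, 0.65 kg, loose on the slide between the jaws: a square aluminium block 60 x 60 x 40 mm high under a round yellow head 72 mm across (53 to 88 mm up, above the jaws). Origin: middle of the underside, 100 mm above the table. Two grey glands stick out to its +x (56 mm), a brass port to -x. Nearly square to the jaws, 5 to 18 mm from the rear jaw.
- spare0: Another yellow transmitter of the same kind, in the black tray; leave alone.
- spare1: Another yellow transmitter of the same kind, in the black tray; leave alone.
- meter: Grey handheld multimeter lying on its back, 190 x 90 x 48 mm; leave alone.
- wrench: Steel wrench 180 mm long, lying on the mat; leave alone.
- screwdriver: Blue screwdriver 190 mm long, lying on the mat; leave alone.
- jar: Jar with a white cap, 64 mm across, 85 mm high; leave alone.
Mind the look-alikes: they are no part of the job. Leave any orange or pink look-alike of the transmitter alone.

How it is judged:
By the outcome, as a careful person would: the job done as asked, in the order asked, and still so for the second after the job is handed in, with the robot touching nothing.
It also fails if it takes over 58 s, if anything falls off the work surface, if the arm or the gripper's body presses on something with over 40 N, if the wrist force passes 120 N, or if a joint passes its speed limit or range.

## Working session

There is one attempt and no reset: what is moved stays moved. The work goes in short steps, Python scripts to look and compute and a shell command to move; the robot and the scene stay as the last step left them, time stands still between calls to the robot, and variables do not carry over. Pictures are saved under pics/ and viewed, and the job is handed in when it is done.

```bash
ls; mkdir -p pics; python3 - <<'E'
from rig import r, optics, ticket
import cv2
s=r.sense();print(s, r.pinch_z)
for n in ("scene","top","wrist"):
    i=optics.camera_info(n);im=optics.grab_frame(n)
    cv2.imwrite(f"pics/{n}0.png",im[:,:,::-1]);print(n,i)
E
```

```text
pics
{'clock': 0.0, 'qpos': array([-1.25937288e+00,  3.53617403e-01,  1.63413304e+00, -1.37575324e-05,
        1.15517324e+00, -2.39235858e-03]), 'qvel': array([ 0.00074318,  0.00032937,  0.00175637,  0.00052243, -0.00075083,
       -0.00076622]), 'joint_efforts': array([ 3.15788617e-03, -6.05237961e+01, -3.42061007e+01, -6.84993643e-05,
        9.22858104e-03,  5.46765065e-06]), 'eef_pos': array([ 192.78959087, -594.03439266,  230.5813394 ]), 'tcp_rot': array([-3.14026160e+00,  9.39455575e-06,  3.13821378e-01]), 'contact_force': array([ 0.96816107,  0.45000187, -0.16102906]), 'wrist_torque': array([ 0.02594413, -0.00529058,  0.03692521]), 'opening': 1.0006713801129832} -18.700000000000003
scene {'fx': 379.81237896864275, 'fy': 379.81237896864275, 'cx': 263.47781618799485, 'cy': 192.12845641186445, 'world_from_camera': array([[-5.66626679e-01,  4.46496616e-01, -6.92513522e-01,
         1.48467762e+03],
       [ 8.23826099e-01,  2.91031274e-01, -4.86427134e-01,
         7.18649511e+02],
       [-1.56449771e-02, -8.46133305e-01, -5.32741649e-01,
         8.77855841e+02],
       [ 0.000
[... 316 characters left out ...]
1511000e-03, -2.06725612e-02,
         3.28094345e+01],
       [ 1.92832516e-02, -1.32527920e-01, -9.90991678e-01,
         1.18835467e+03],
       [ 0.00000000e+00,  0.00000000e+00,  0.00000000e+00,
         1.00000000e+00]])}
wrist {'fx': 278.94581744809557, 'fy': 278.94581744809557, 'cx': 254.6979848467511, 'cy': 192.65966771709628, 'world_from_camera': array([[ 3.08418525e-01, -9.12852948e-01, -2.67539734e-01,
         2.59978008e+02],
       [-9.51250682e-01, -2.96084705e-01, -8.63480605e-02,
        -5.72044814e+02],
       [-3.91341645e-04,  2.81128696e-01, -9.59669997e-01,
         3.72289421e+02],
       [ 0.00000000e+00,  0.00000000e+00,  0.00000000e+00,
         1.00000000e+00]])}
```

View pics/scene0.png

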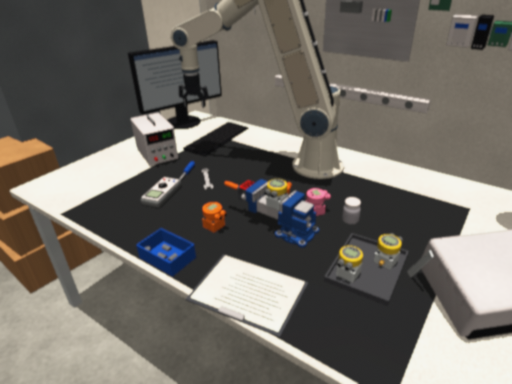

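View pics/top0.png

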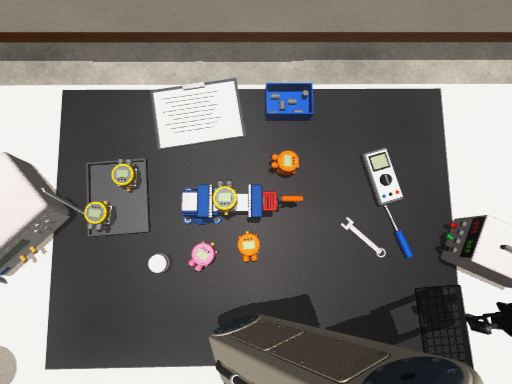

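View pics/wrist0.png

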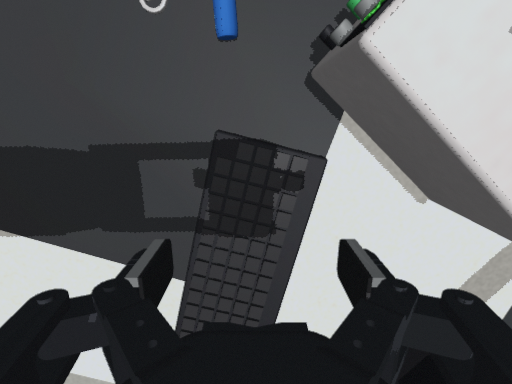

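The vise transmitter could be confused with several things in the top view. The candidates are yellow at (225,198) in the vise, yellow spares at (123,174) and (96,212) in the tray, orange at (287,161) and (249,246), and pink at (203,255). By description it is the one at (225,198). I'll check it in a close crop and measure.

```bash
cat > h.py <<'E'
import numpy as np, cv2
from rig import r, optics, ticket
def ray(n,u,v,info=None):
    i=info or optics.camera_info(n);T=np.array(i["world_from_camera"])
    d=T[:3,:3]@np.array([(u-i["cx"])/i["fx"],(v-i["cy"])/i["fy"],1]);return T[:3,3],d
def onz(n,u,v,z,info=None):
    o,d=ray(n,u,v,info);return o+d*(z-o[2])/d[2]
def proj(n,p,info=None):
    i=info or optics.camera_info(n);T=np.linalg.inv(np.array(i["world_from_camera"]))
    c=T[:3,:3]@np.array(p,float)+T[:3,3];return np.array([i["fx"]*c[0]/c[2]+i["cx"],i["fy"]*c[1]/c[2]+i["cy"]])
E
python3 - <<'E'
import cv2
a=cv2.imread("pics/top0.png")[165:235,170:315];cv2.imwrite("pics/topc.png",cv2.resize(a,None,fx=5,fy=5,interpolation=cv2.INTER_CUBIC))
a=cv2.imread("pics/scene0.png")[165:255,210:340];cv2.imwrite("pics/scenec.png",cv2.resize(a,None,fx=6,fy=6,interpolation=cv2.INTER_CUBIC))
E
```

```text
(no output)
```

View pics/topc.png

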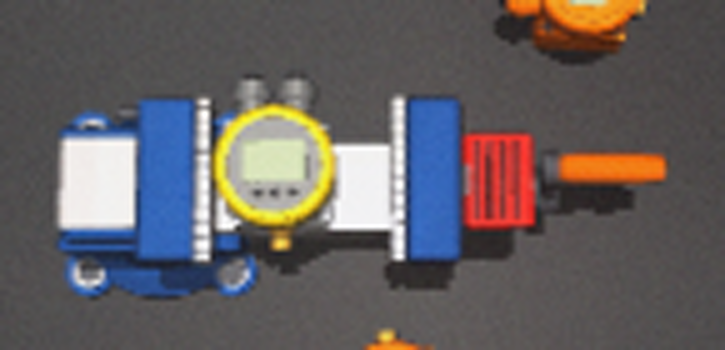

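View pics/scenec.png

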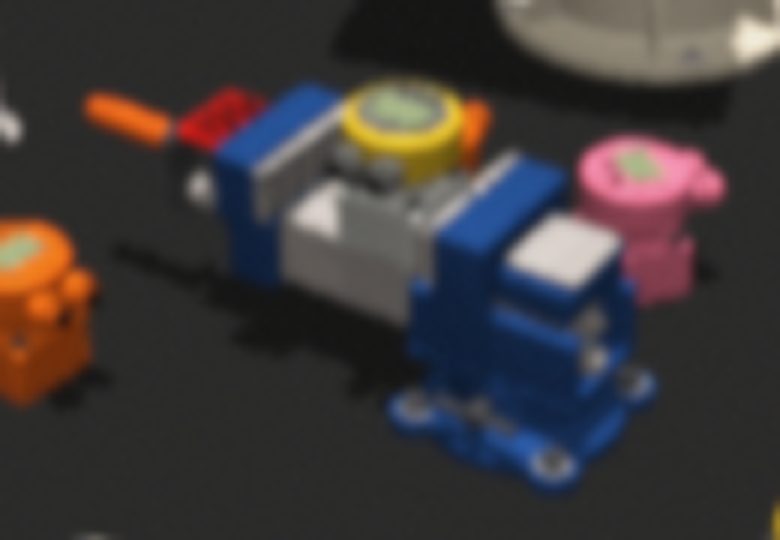

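The crop confirms the choice. The yellow head with grey display sits between the blue jaws at top (225,198), glands to +x, and the red lever and orange crank grip are at its right (-y side). Next I'll compute coarse positions.

```bash
python3 - <<'E'
from h import *
f=lambda x,y:(170+(x+.5)/5-.5,165+(y+.5)/5-.5)
P={'rear+x':(210,97,147),'rear-x':(210,260,147),'front+x':(391,97,147),'front-x':(391,260,147),'back+x':(461,100,148),'back-x':(459,260,148),
'lev1':(463,134,137),'lev2':(534,134,137),'lev3':(534,227,137),'lev4':(463,228,137),'grip a':(558,168,112),'grip b':(666,168,112),'grip mid':(612,168,112),'head':(273,165,188)}
for k,(x,y,z) in P.items(): print(k,onz("top",*f(x,y),z).round(1))
E
```

```text
rear+x [558.1 136.6 147. ]
rear-x [459.4 136.2 147. ]
front+x [557.2  27.1 147. ]
front-x [458.3  28.1 147. ]
back+x [554.8 -15.3 148. ]
back-x [457.8 -12.6 148. ]
lev1 [535.6 -16.7 137. ]
lev2 [535.2 -60.1 137. ]
lev3 [478.2 -59.  137. ]
lev4 [478.  -15.8 137. ]
grip a [517.3 -76.9 112. ]
grip b [ 516.7 -144.5  112. ]
grip mid [ 517.  -110.7  112. ]
head [510.9  96.  188. ]
```

```bash
cat >> h.py <<'E'
from scipy.spatial.transform import Rotation as R
def to(p,rpy=None):
    s=r.sense();M=R.from_euler('xyz',s['tcp_rot']);d=M.inv().apply(np.array(p,float)-s['eef_pos'])
    out=[d.round(1)]
    if rpy is not None: out.append((M.inv()*R.from_euler('xyz',rpy)).as_rotvec(degrees=True).round(1))
    print('tcp',s['eef_pos'].round(1),'rpy',s['tcp_rot'].round(3),'F',s['contact_force'].round(1),'q',s['qpos'].round(2),'t',round(s['clock'],2));print('go',*out)
E
python3 -m jog '0 0 -40 -20 0 0 -7; 0 0 -40 -20 0 0 -7; 0 0 -40 -20 0 0 -7; 0 0 -40 -20 0 0 -7; 0 0 -40 -20 0 0 -7'
python3 -c "
from h import *;to((508,-150,330),(np.pi,0,np.pi/2))"
```

```text
clock: 0.57
eef_pos: [95.4, -433.8, 318.4]
tcp_rot: [-3.13, -0.01, 0.938]
contact_force: [-0.7, 0.0, 0.5]
opening: 1.0
tcp [  95.4 -433.8  318.4] rpy [-3.13  -0.01   0.938] F [-0.7  0.   0.5] q [-1.36 -0.01  1.88 -0.    1.29 -0.72] t 0.57
go [472.9 165.   -8.9] [ -0.5  -0.8 -36.2]
```

```bash
python3 -m jog '255 38 14 0 0 0 -7; 255 38 12 0 0 0 -7; 255 38 16 0 0 0 -7; 255 36 20 0 0 0 -7; 255 35 22 0 0 0 -7'
python3 -c "
from h import *;to((508,-150,330),(np.pi,0,np.pi/2))"
```

```text
clock: 0.98
eef_pos: [232.9, -293.6, 323.8]
tcp_rot: [-3.138, -0.005, 1.546]
contact_force: [0.6, -0.5, -0.2]
opening: 0.298
tcp [ 232.9 -293.6  323.8] rpy [-3.138 -0.005  1.546] F [ 0.6 -0.5 -0.2] q [-0.9  -0.15  1.99  0.    1.3  -0.88] t 0.98
go [150.3 271.5  -6.3] [-0.2 -0.3 -1.4]
```

```bash
python3 -m jog '255 20 36 0 0 0 0; 255 20 36 0 0 0 0; 255 20 36 0 0 0 0; 255 20 36 0 0 0 0; 255 20 36 0 0 0 0'; python3 -m jog '255 20 36 0 0 0 0; 255 20 36 0 0 0 0;255 10 20 0 0 0 0; 255 0 0 0 0 0 0;255 0 0 0 0 0 0'
python3 -c "
from h import *;to((508,-150,330),(np.pi,0,np.pi/2))
np.save('wi.npy',optics.camera_info('wrist')['world_from_camera']);im=optics.grab_frame('wrist');cv2.imwrite('pics/w1.png',im[:,:,::-1])
print(optics.camera_info('wrist'))"
```

```text
clock: 1.4
eef_pos: [414.7, -189.8, 324.9]
tcp_rot: [-3.141, -0.003, 1.555]
contact_force: [-0.2, -2.3, 0.8]
opening: -0.003
clock: 1.82
eef_pos: [514.3, -133.7, 323.4]
tcp_rot: [-3.141, -0.004, 1.563]
contact_force: [-0.6, -0.5, 0.3]
opening: -0.003
tcp [ 514.3 -133.7  323.4] rpy [-3.141 -0.004  1.563] F [-0.6 -0.5  0.3] q [-0.26  0.13  1.72  0.    1.3  -0.25] t 1.82
go [-16.3  -6.2  -6.7] [-0.  -0.3 -0.5]
{'fx': 278.94581744809557, 'fy': 278.94581744809557, 'cx': 254.6979848467511, 'cy': 192.65966771709628, 'world_from_camera': array([[ 9.99959611e-01, -8.04034468e-03, -4.01601179e-03,
         5.14237725e+02],
       [-8.83704225e-03, -9.61023669e-01, -2.76324834e-01,
        -6.33928063e+01],
       [-1.63773548e-03,  2.76349164e-01, -9.61055908e-01,
         4.65359565e+02],
       [ 0.00000000e+00,  0.00000000e+00,  0.00000000e+00,
         1.00000000e+00]])}
```

View pics/w1.png

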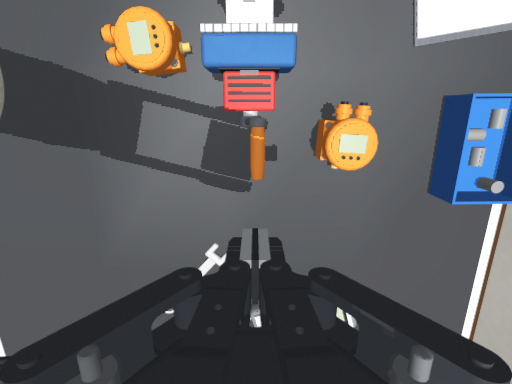

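The wrist view shows the front jaw top (249,50), the red lever (249,90) and the crank grip (257,152). Two orange look-alikes sit at (145,40) and (350,140).

```bash
python3 - <<'E'
from h import *
i=optics.camera_info('wrist'); im=cv2.imread('pics/w1.png');hsv=cv2.cvtColor(im,cv2.COLOR_BGR2HSV)
def m(lo,hi,box):
    k=cv2.inRange(hsv,lo,hi);z=np.zeros_like(k);x0,y0,x1,y1=box;z[y0:y1,x0:x1]=k[y0:y1,x0:x1];return z
red=m((0,150,120),(4,255,255),(205,60,300,115))|m((175,150,120),(180,255,255),(205,60,300,115))
org=m((5,150,60),(15,255,255),(235,118,280,190))
blue=m((100,150,60),(125,255,255),(190,25,310,75))
for n,k,z in(('lever',red,137.5),('grip',org,115),('jaw',blue,148)):
    x,y,w,h=cv2.boundingRect(k);print(n,x,y,w,h, 'TL',onz('wrist',x-.5,y-.5,z,i).round(1),'BR',onz('wrist',x+w-.5,y+h-.5,z,i).round(1), cv2.minAreaRect(cv2.findNonZero(k)))
for n,(u,v) in(('o1',(145,40)),('o2',(350,145)),('o2left',(318,140))): print(n,onz('wrist',u,v,80,i).round(0))
for n,(u,v) in(('o2t',(287,161)),('o1t',(249,246))): print(n,onz('top',u,v,80).round(0))
E
```

```text
lever 223 71 53 40 TL [479.1 -19.3 137.5] BR [537.2 -61.5 137.5] ((249.0, 90.5), (39.0, 52.0), 90.0)
grip 250 127 15 53 TL [507.2 -79.9 115. ] BR [ 525.6 -146.6  115. ] ((257.0, 153.0), (52.0, 14.0), 90.0)
jaw 202 33 94 40 TL [460.3  15.2 148. ] BR [557.  -23.3 148. ] ((248.5, 52.5), (39.0, 93.0), 90.0)
o1 [378.  24.  80.]
o2 [ 644. -107.   80.]
o2left [ 600. -100.   80.]
o2t [ 644. -102.   80.]
o1t [371.  25.  80.]
```

```bash
python3 -m jog '255 22 0 25 0 0 -0.5; 255 22 -2 30 0 -0.3 0; 255 22 -2 35 0 0 0; 255 22 -2 35 0 0 0; 255 12 0 20 0 0 0'; python3 -m jog '255 0 0 0 0 0 0; 255 0 0 0 0 0 0'
python3 -c "
from h import *;to((508,-33,150),(np.pi,0,np.pi/2))
im=optics.grab_frame('wrist');cv2.imwrite('pics/w2.png',im[:,:,::-1])"
```

```text
clock: 2.28
eef_pos: [508.1, -38.6, 180.2]
tcp_rot: [3.129, 0.006, 1.562]
contact_force: [-0.9, 0.1, -0.7]
opening: -0.004
clock: 2.45
eef_pos: [503.0, -38.2, 176.4]
tcp_rot: [3.138, 0.005, 1.562]
contact_force: [0.0, 0.1, -0.2]
opening: -0.002
tcp [503.  -38.2 176.4] rpy [3.138 0.005 1.562] F [ 0.   0.1 -0.2] q [-0.08  0.23  1.94 -0.01  0.96 -0.06] t 2.45
go [ 5.4  4.8 26.4] [ 0.2  0.3 -0.5]
```

View pics/w2.png

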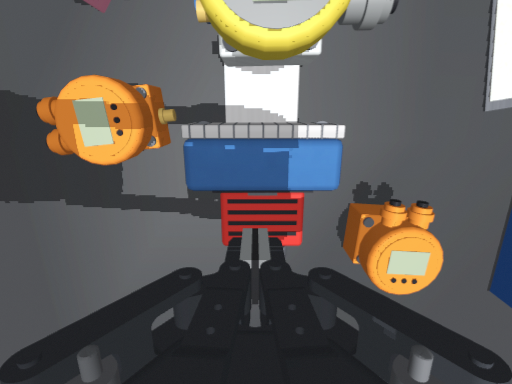

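The fingertips at (255,235) are above the lever paddle (221–303, 192–246), and the jaw's back edge is at row 190. I'll check that edge and the paddle centre.

```bash
python3 - <<'E'
from h import *
for u,v,z in((183,190,147),(341,190,147),(262,190,147),(221,246,137),(303,246,137),(262,126,147),(262,58,140)):print(u,v,onz('wrist',u,v,z).round(1))
E
python3 -m jog '255 2 5 14 0.2 0.3 -0.5; 255 1 0 12 0 0 0; 255 0 0 2 0 0 0;255 0 0 0 0 0 0'
python3 -c "
from h import *;to((508,-33,150),(np.pi,0,np.pi/2))"
```

```text
183 190 [457.  -15.2 147. ]
341 190 [557.8 -16.2 147. ]
262 190 [507.4 -15.7 147. ]
221 246 [478.2 -60.1 137. ]
303 246 [537.1 -60.7 137. ]
262 126 [507.5  24.1 147. ]
262 58 [507.7  62.3 140. ]
clock: 2.83
eef_pos: [511.1, -40.0, 153.5]
tcp_rot: [3.132, 0.002, 1.567]
contact_force: [-0.7, 0.2, -0.2]
opening: -0.002
tcp [511.1 -40.  153.5] rpy [3.132e+00 2.000e-03 1.567e+00] F [-0.7  0.2 -0.2] q [-0.08  0.27  1.95 -0.    0.91 -0.08] t 2.83
go [ 7.  -3.1  3.5] [ 0.5  0.1 -0.2]
```

```bash
python3 -m jog '255 4 -2 6 0.5 0 0; 255 4 -1 6 0 0 0; 255 1 0 4 0 0 0;255 0 0 2 0 0 0'
python3 -c "
from h import *;to((508,-30,125),(np.pi,0,np.pi/2))"
```

```text
clock: 3.17
eef_pos: [509.3, -31.7, 136.9]
tcp_rot: [3.137, 0.002, 1.564]
contact_force: [-1.4, -1.1, 4.8]
opening: 0.001
tcp [509.3 -31.7 136.9] rpy [3.137e+00 2.000e-03 1.564e+00] F [-1.4 -1.1  4.8] q [-0.06  0.29  1.97 -0.    0.88 -0.06] t 3.17
go [ 1.7 -1.3 11.9] [ 0.2  0.1 -0.4]
```

```bash
python3 -m jog '255 1 0 5 0 0 0; 255 1 0 5 0 0 0; 255 0 0 3 0 0 0;255 0 0 1 0 0 0'
python3 -c "
from h import *;to((508,-30,125),(np.pi,0,np.pi/2))"
```

```text
clock: 3.5
eef_pos: [509.8, -30.1, 127.2]
tcp_rot: [3.137, 0.005, 1.567]
contact_force: [-10.0, -1.8, 23.2]
opening: -0.001
tcp [509.8 -30.1 127.2] rpy [3.137 0.005 1.567] F [-10.   -1.8  23.2] q [-0.06  0.31  1.97 -0.01  0.86 -0.05] t 3.5
go [ 0.1 -1.8  2.2] [ 0.3  0.3 -0.2]
```

```bash
python3 -m jog '255 4 -1 0.5 0 0 0; 255 5 0 0.5 0 0 0; 255 6 0 0.5 0 0 0'
python3 -c "
from h import *;to((508,20,127),(np.pi,0,np.pi/2))
im=optics.grab_frame('wrist');cv2.imwrite('pics/w3.png',im[:,:,::-1])"
```

```text
clock: 3.75
eef_pos: [509.7, -17.1, 128.7]
tcp_rot: [3.134, 0.009, 1.568]
contact_force: [-3.3, -7.6, 8.6]
opening: -0.003
tcp [509.7 -17.1 128.7] rpy [3.134 0.009 1.568] F [-3.3 -7.6  8.6] q [-0.03  0.3   1.97 -0.01  0.86 -0.02] t 3.75
go [37.1 -1.8  1.4] [ 0.4  0.5 -0.2]
```

View pics/w3.png

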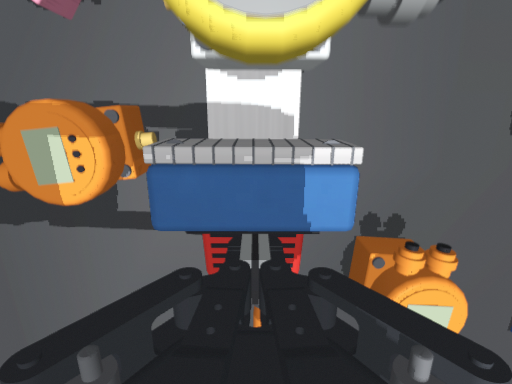

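The jaw's back edge is at row 231 and the fingers are against it, with the lever down. I'll check that the face moved.

```bash
python3 - <<'E'
from h import *
for u,v,z in((254,231,147),(254,139,145),(254,64,138)):print(u,v,onz('wrist',u,v,z).round(1))
E
python3 -m jog '255 2 0 2.5 0 0 0; 255 6 0 1.2 0 0 0; 255 7 0 1.2 0 0 0; 255 7 0 1.2 0 0 0'
python3 -c "
from h import *;to((508,20,127),(np.pi,0,np.pi/2))"
```

```text
254 231 [5.088e+02 2.000e-01 1.470e+02]
254 139 [508.9  43.5 145. ]
254 64 [509.1  74.9 138. ]
clock: 4.13
eef_pos: [510.1, 2.4, 127.4]
tcp_rot: [3.133, 0.016, 1.572]
contact_force: [-6.8, -7.2, 18.7]
opening: -0.002
tcp [510.1   2.4 127.4] rpy [3.133 0.016 1.572] F [-6.8 -7.2 18.7] q [ 0.01  0.3   1.98 -0.02  0.85  0.03] t 4.13
go [17.6 -2.1  0.1] [0.5 0.9 0. ]
```

```bash
python3 -m jog '255 5 0 1.2 0 0 0; 255 5 0 1 0 0 0; 255 4 0 1 0 0 0'
python3 -c "
from h import *;to((508,20,127),(np.pi,0,np.pi/2))
im=optics.grab_frame('wrist');cv2.imwrite('pics/w4.png',im[:,:,::-1])
im=optics.grab_frame('top')[150:250,170:315];cv2.imwrite('pics/t4.png',cv2.resize(im[:,:,::-1],None,fx=5,fy=5,interpolation=2))"
```

```text
clock: 4.38
eef_pos: [510.1, 14.5, 127.6]
tcp_rot: [3.133, 0.021, 1.575]
contact_force: [-5.5, -8.2, 15.5]
opening: -0.001
tcp [510.1  14.5 127.6] rpy [3.133 0.021 1.575] F [-5.5 -8.2 15.5] q [ 0.04  0.3   1.97 -0.03  0.86  0.05] t 4.38
go [ 5.6 -2.1  0.4] [0.5 1.2 0.2]
```

View pics/w4.png

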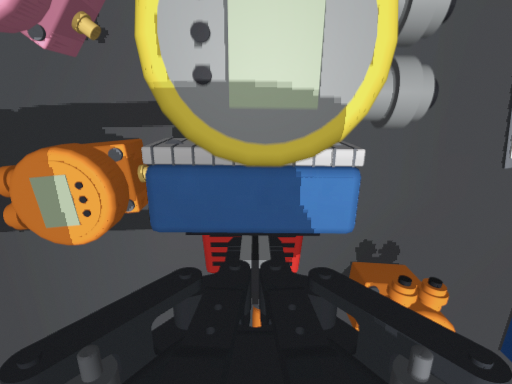

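View pics/t4.png

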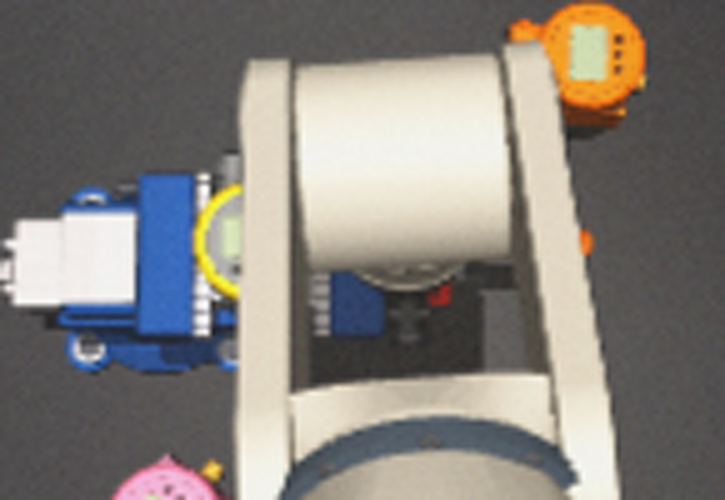

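The head now overlaps the front jaw in the wrist view (bottom edge at row 165), so the jaw is close to closed. I'll push in small steps until the force rises.

```bash
python3 -m jog '255 3 0 1 0 0 0; 255 3 0 1 0 0 0'; python3 -m jog '255 3 0 1 0 0 0';python3 -m jog '255 3 0 1 0 0 0'
```

```text
clock: 4.65
eef_pos: [510.2, 19.3, 127.5]
tcp_rot: [3.133, 0.024, 1.577]
contact_force: [-5.0, -8.1, 16.4]
opening: -0.001
clock: 4.73
eef_pos: [510.3, 20.3, 127.6]
tcp_rot: [3.132, 0.029, 1.579]
contact_force: [-4.8, -20.9, 18.5]
opening: -0.002
clock: 4.82
eef_pos: [510.5, 20.6, 127.8]
tcp_rot: [3.132, 0.034, 1.581]
contact_force: [-3.1, -18.0, 19.4]
opening: 0.0
```

```bash
python3 -m jog '255 4 0 1 0 0 0'; python3 -m jog '255 2.5 0 -4 0 -1 0; 255 2 0 -5 0 -1 0; 255 2 0 -6 0 0 0'; python3 -c "
from h import *;to((508,20,127),(np.pi,0,np.pi/2))
im=optics.grab_frame('wrist');cv2.imwrite('pics/w5.png',im[:,:,::-1])"
```

```text
clock: 4.9
eef_pos: [510.9, 21.8, 128.1]
tcp_rot: [3.131, 0.039, 1.583]
contact_force: [-4.6, -20.6, 20.7]
opening: 0.001
clock: 5.15
eef_pos: [509.6, 22.5, 142.8]
tcp_rot: [3.134, 0.088, 1.587]
contact_force: [-0.3, -13.8, -6.9]
opening: -0.001
tcp [509.6  22.5 142.8] rpy [3.134 0.088 1.587] F [ -0.3 -13.8  -6.9] q [ 0.1   0.29  1.96 -0.11  0.9   0.15] t 5.15
go [-1.  -1.8 15.9] [0.5 5.  0.9]
```

View pics/w5.png

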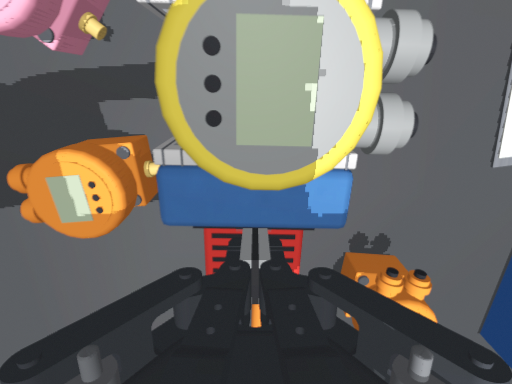

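```bash
python3 -m jog '255 -4 0 -8 0 0 0; 255 -25 0 -25 0 5 0; 255 -28 0 -14 0 7 0; 90 -28 0 -8 0 7 0; 90 -20 0 -4 0 7 0' 40; python3 -m jog '90 0 0 0 0 3 0; 90 0 0 0 0 0 0'; python3 -c "
from h import *;t=np.radians(25);to((516.4,-67-25,152),(np.pi+t,0,np.pi/2));
M=R.from_euler('xyz',r.sense()['tcp_rot']);print(M.as_matrix().round(2))
im=optics.grab_frame('wrist');cv2.imwrite('pics/w6.png',im[:,:,::-1])
im=optics.grab_frame('scene')[150:260,180:350];cv2.imwrite('pics/s6.png',cv2.resize(im[:,:,::-1],None,fx=4.5,fy=4.5,interpolation=2))"
```

```text
clock: 5.62
eef_pos: [513.8, -69.2, 200.3]
tcp_rot: [3.124, -0.349, 1.612]
contact_force: [0.6, 0.7, -1.2]
opening: 0.275
clock: 5.78
eef_pos: [515.6, -76.4, 201.3]
tcp_rot: [3.117, -0.409, 1.608]
contact_force: [-0.4, 0.8, -1.2]
opening: 0.564
tcp [515.6 -76.4 201.3] rpy [ 3.117 -0.409  1.608] F [-0.4  0.8 -1.2] q [-0.4   0.31  1.84  0.41  1.18 -0.62] t 5.78
go [-34.   -0.7  39. ] [ 25.6 -22.7   6.9]
[[-0.03  1.    0.01]
 [ 0.92  0.03  0.4 ]
 [ 0.4   0.02 -0.92]]
```

View pics/w6.png

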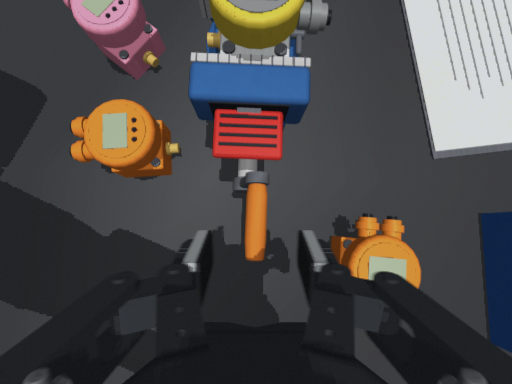

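View pics/s6.png

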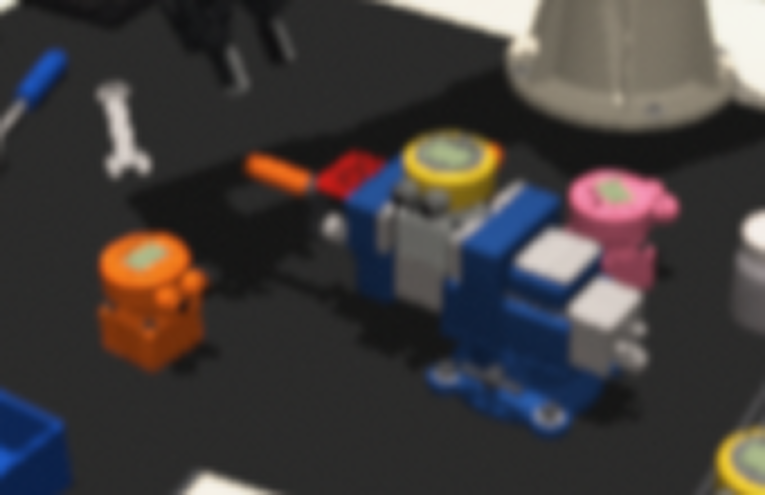

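The scene view shows the transmitter upright between the jaws. In the wrist view the lever is up at (248,135) and the grip runs from (257,180) to (255,260). I'll measure the grip.

```bash
python3 - <<'E'
from h import *
i=optics.camera_info('wrist');im=cv2.imread('pics/w6.png');hsv=cv2.cvtColor(im,cv2.COLOR_BGR2HSV)
k=cv2.inRange(hsv,(4,150,60),(17,255,255));z=np.zeros_like(k);z[175:265,235:280]=k[175:265,235:280]
x,y,w,h=cv2.boundingRect(z);print(x,y,w,h)
for u,v in((x,y),(x+w,y),(x,y+h),(x+w,y+h)):print(onz('wrist',u,v,115,i).round(1))
for u,v,zz in((248,109,137.5),(248,159,137.5),(200,120,148),(303,120,148)):print(u,v,onz('wrist',u,v,zz,i).round(1))
t=np.radians(24);g=np.array([516.4,-75,115.]);to(g+18.7*np.array([0,np.sin(t),-np.cos(t)]))
M=R.from_euler('xyz',r.sense()['tcp_rot']);print((g-r.sense()['eef_pos'])@M.as_matrix()+[0,0,18.7])
E
```

```text
245 183 22 78
[506.3 -27.5 115. ]
[525.8 -26.9 115. ]
[508.6 -95.1 115. ]
[527.4 -94.5 115. ]
248 109 [507.2  31.2 137.5]
248 159 [508.6 -11.2 137.5]
200 120 [470.1  16.2 148. ]
303 120 [551.1  19.1 148. ]
tcp [515.2 -74.8 201.2] rpy [ 3.119 -0.404  1.609] F [-0.6  0.  -0.5] q [-0.39  0.31  1.84  0.41  1.18 -0.62] t 5.88
go [-33.9  -0.8  97.8]
[-34.15115049  -0.6569576   97.81322878]
```

```bash
python3 -m jog '90 -20 0 15 0 0 -1; 90 -15 0 25 0 0 -1; 90 0 0 25 0 0 0;90 0 0 18 0 0 0; 90 0 0 5 0 0 0'; python3 -c "
from h import *;to((516.5,-67.4,98))
im=optics.grab_frame('wrist');cv2.imwrite('pics/w7.png',im[:,:,::-1])"
```

```text
clock: 6.3
eef_pos: [519.2, -67.3, 106.0]
tcp_rot: [3.099, -0.389, 1.66]
contact_force: [-0.4, -0.4, -0.3]
opening: 0.652
tcp [519.2 -67.3 106. ] rpy [ 3.099 -0.389  1.66 ] F [-0.4 -0.4 -0.3] q [-0.37  0.43  1.91  0.44  0.99 -0.73] t 6.3
go [-2.9 -3.   7.4]
```

View pics/w7.png

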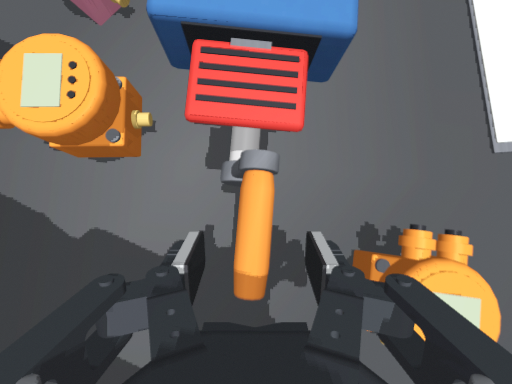

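The grip at (255,235) is midway between the pads at 188 and 322, slightly skewed. I'll straighten, go in and grip.

```bash
python3 -m jog '90 -2 -1 5 0 0 4; 90 0 -1 4 0 0 2; 140 0 0 0 0 0 0; 200 0 0 0 0 0 0; 255 0 0 0 0 0 0' 40; python3 -m jog '255 0 0 0 0 0 0; 255 0 0 0 0 0 0;255 0 0 0 0 0 0' 50; python3 -c "
from h import *;to((516.5,-67.4,98),)
M=R.from_euler('xyz',r.sense()['tcp_rot']).as_matrix();print(M.round(2),'grasp',r.sense()['eef_pos']-18.7*M[:,2])
im=optics.grab_frame('wrist');cv2.imwrite('pics/w8.png',im[:,:,::-1])"
```

```text
clock: 6.77
eef_pos: [518.7, -60.9, 100.8]
tcp_rot: [3.141, -0.387, 1.555]
contact_force: [-4.5, -1.2, -0.3]
opening: 0.227
clock: 7.02
eef_pos: [518.5, -61.0, 101.3]
tcp_rot: [3.14, -0.385, 1.559]
contact_force: [0.8, 1.0, -6.6]
opening: 0.205
tcp [518.5 -61.  101.3] rpy [ 3.14  -0.385  1.559] F [ 0.8  1.  -6.6] q [-0.35  0.44  1.92  0.44  0.97 -0.63] t 7.02
go [-7.2 -1.9  0.6]
[[ 0.01  1.    0.01]
 [ 0.93 -0.01  0.38]
 [ 0.38  0.   -0.93]] grasp [518.35100124 -67.98755082 118.58270305]
```

View pics/w8.png

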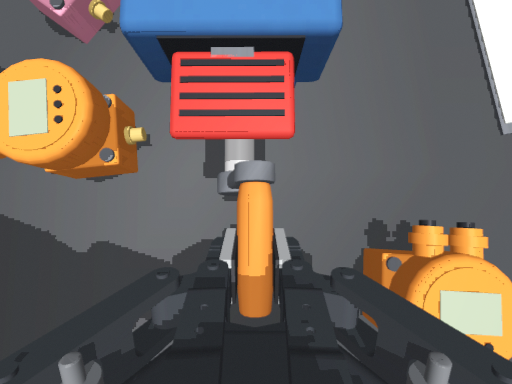

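```bash
cat >> h.py <<'E'
def crank(step=.25,n=5,C=(508.5,60.5),Y=-61.0,rad=42.):
    s=r.sense();M=R.from_euler('xyz',s['tcp_rot']).as_matrix();p=s['eef_pos']
    d=np.array([p[0]-C[0],p[2]-C[1]]);th=np.arctan2(d[0],d[1]);F=s['contact_force']
    tan=np.array([np.cos(th),0,-np.sin(th)]);ra=np.array([np.sin(th),0,np.cos(th)])
    print('t',round(s['clock'],2),'th',round(th,3),'rad',np.hypot(*d).round(1),'y',p[1].round(1),'Ftan',(F@tan).round(1),'Frad',(F@ra).round(1),'Fy',F[1].round(1),'open',round(s['opening'],3),'rpy',s['tcp_rot'].round(3))
    q=p.copy()
    for k in range(n):
        a=th+step*(k+1);t=np.array([C[0]+rad*np.sin(a),Y,C[1]+rad*np.cos(a)])
        print((M.T@(t-q)).round(1));q=t
    print('rot',(R.from_matrix(M).inv()*R.from_euler('xyz',(np.pi,-.385,np.pi/2))).as_rotvec(degrees=True).round(1))
E
python3 -c "
from h import *;crank()"
```

```text
t 7.07 th 0.241 rad 42.0 y -61.0 Ftan 2.0 Frad -6.4 Fy 0.9 open 0.206 rpy [ 3.14  -0.385  1.559]
[-1.3  9.8  3.5]
[-2.2  8.5  5.7]
[-2.9  6.8  7.4]
[-3.5  4.6  8.7]
[-3.8  2.1  9.5]
rot [ 0.3  0.  -0.6]
```

```bash
python3 -m jog '255 -1.3 10 3.5 0 0 0; 255 -2.2 8.5 5.7 0 0 0; 255 -2.9 6.8 7.4 0 0 0'; python3 -c "
from h import *;crank()"
```

```text
clock: 7.32
eef_pos: [542.8, -61.1, 84.4]
tcp_rot: [-3.141, -0.386, 1.56]
contact_force: [-5.6, -0.5, 1.6]
opening: 0.205
t 7.32 th 0.961 rad 41.8 y -61.1 Ftan -4.5 Frad -3.7 Fy -0.5 open 0.205 rpy [-3.141 -0.386  1.56 ]
[-3.3  5.1  8.5]
[-3.8  2.4  9.4]
[-3.9 -0.1  9.7]
[-3.8 -2.7  9.4]
[-3.5 -5.1  8.4]
rot [ 0.2 -0.1 -0.6]
```

Works nicely: about 4.5 N tangential and the radius holds.

```bash
python3 -m jog '255 -3.3 5 8.5 0 0 0; 255 -3.8 2.4 9.4 0 0 0; 255 -3.9 0 9.7 0 0 0; 255 -3.8 -2.7 9.4 0 0 0'; python3 -c "
from h import *;crank()"
```

```text
clock: 7.65
eef_pos: [546.9, -61.0, 42.2]
tcp_rot: [-3.135, -0.388, 1.562]
contact_force: [-10.9, -4.1, 10.6]
opening: 0.203
t 7.65 th 2.015 rad 42.6 y -61.0 Ftan -4.9 Frad -14.4 Fy -4.1 open 0.203 rpy [-3.135 -0.388  1.562]
[-3.3 -6.1  8. ]
[-2.8 -7.6  6.6]
[-2.  -9.2  4.7]
[ -1.1 -10.1   2.4]
[ -0.1 -10.5   0. ]
rot [-0.2 -0.2 -0.5]
```

```bash
python3 -m jog '255 -2.7 -7.4 6.6 0 0 0; 255 -2.3 -8 5.4 0 0 0; 255 -1.8 -9.2 4 0 0 0'; python3 -c "
from h import *;crank(C=(508,60.5),rad=41.5)"
```

```text
clock: 7.9
eef_pos: [527.8, -61.2, 23.3]
tcp_rot: [3.14, -0.389, 1.559]
contact_force: [7.8, 8.6, -0.9]
opening: 0.204
t 7.9 th 2.651 rad 42.2 y -61.2 Ftan -6.4 Frad 4.5 Fy 8.6 open 0.204 rpy [ 3.14  -0.389  1.559]
[ -1.1 -10.    2.9]
[ -0.6 -10.3   1. ]
[  0.4 -10.3  -1.3]
[ 1.4 -9.6 -3.7]
[ 2.2 -8.3 -5.7]
rot [ 0.3 -0.2 -0.6]
```

```bash
python3 -m jog '255 -0.5 -10 2.8 0 0 0; 255 0 -10.3 1 0 0 0; 255 1 -10.3 -1.2 0 0 0'; python3 -c "
from h import *;crank(C=(508,60.5),rad=41.5,Y=-59.5)"
```

```text
clock: 8.15
eef_pos: [505.6, -61.1, 19.4]
tcp_rot: [3.125, -0.384, 1.557]
contact_force: [11.1, 5.6, -24.3]
opening: 0.205
t 8.15 th -3.082 rad 41.1 y -61.1 Ftan -12.5 Frad 23.6 Fy 5.6 open 0.205 rpy [ 3.125 -0.384  1.557]
[  2.  -10.2  -1. ]
[ 1.5 -9.3 -4.2]
[ 2.3 -7.9 -6.2]
[ 3.  -6.  -7.9]
[ 3.5 -3.7 -9. ]
rot [ 1.3  0.  -0.7]
```

```bash
python3 -m jog '255 1 -3 2 -0.5 0 0; 255 1 -4 0 0 0 0'; python3 -c "
from h import *;crank(C=(507.7,59.0),rad=42,Y=-59.5)"
```

```text
clock: 8.32
eef_pos: [504.3, -60.9, 18.4]
tcp_rot: [3.104, -0.379, 1.556]
contact_force: [11.1, 1.6, -0.2]
opening: 0.201
t 8.32 th -3.057 rad 40.8 y -60.9 Ftan -11.1 Frad -0.7 Fy 1.6 open 0.201 rpy [ 3.104 -0.379  1.556]
[  1.5 -10.3  -0.8]
[ 1.6 -9.2 -4.7]
[ 2.4 -7.7 -6.7]
[ 3.1 -5.7 -8.2]
[ 3.6 -3.4 -9.3]
rot [ 2.5  0.3 -0.8]
```

```bash
python3 -m jog '255 0.8 -9 0.5 1 0 0; 255 1 -9 -1 1 0 0'; python3 -c "
from h import *;crank(C=(507.7,59.0),rad=42,Y=-59.5)"
```

```text
clock: 8.48
eef_pos: [495.2, -61.0, 20.5]
tcp_rot: [3.123, -0.376, 1.555]
contact_force: [12.7, 7.7, -7.5]
opening: 0.2
t 8.48 th -2.827 rad 40.5 y -61.0 Ftan -14.4 Frad 3.2 Fy 7.7 open 0.2 rpy [ 3.123 -0.376  1.555]
[ 2.4 -9.9 -2.5]
[ 2.3 -8.  -6.4]
[ 3. -6. -8.]
[ 3.5 -3.7 -9.1]
[ 3.8 -1.2 -9.7]
rot [ 1.4  0.5 -0.8]
```

```bash
python3 -m jog '255 1.5 -9.5 -1.5 1 0 0; 255 2.2 -9 -4 0.5 0 0'; python3 -c "
from h import *;crank(C=(507.7,59.0),rad=42,Y=-59.5)"
```

```text
clock: 8.65
eef_pos: [483.7, -60.9, 26.7]
tcp_rot: [3.138, -0.372, 1.554]
contact_force: [7.8, 3.9, -18.5]
opening: 0.202
t 8.65 th -2.503 rad 40.2 y -60.9 Ftan -17.2 Frad 10.2 Fy 3.9 open 0.202 rpy [ 3.138 -0.372  1.554]
[ 3.3 -8.6 -5. ]
[ 3.1 -5.5 -8.3]
[ 3.6 -3.1 -9.3]
[ 3.8 -0.6 -9.7]
[ 3.8  2.  -9.6]
rot [ 0.6  0.7 -0.9]
```

```bash
python3 -m jog '255 2.5 -7.5 -5 0.5 0.4 -0.5; 255 2.8 -5.5 -7 0 0.3 0' 80; python3 -c "
from h import *;crank(C=(507.7,59.0),rad=42,Y=-59.5)"
```

```text
clock: 8.82
eef_pos: [473.3, -60.7, 37.8]
tcp_rot: [3.139, -0.381, 1.562]
contact_force: [4.8, 5.9, -21.9]
opening: 0.193
t 8.82 th -2.123 rad 40.4 y -60.7 Ftan -21.2 Frad 7.4 Fy 5.9 open 0.193 rpy [ 3.139 -0.381  1.562]
[ 4.3 -5.7 -7.6]
[ 3.8 -1.8 -9.6]
[ 3.9  0.8 -9.7]
[ 3.7  3.3 -9.2]
[ 3.3  5.7 -8.1]
rot [ 0.3  0.2 -0.5]
```

```bash
python3 -m jog '255 2.3 -3.2 -5.5 0 0 0; 255 2.3 -2 -5.5 0 0 0'; python3 -c "
from h import *;crank(C=(507.7,59.0),rad=42,Y=-59.5)
im=optics.grab_frame('wrist');cv2.imwrite('pics/w9.png',im[:,:,::-1])
im=optics.grab_frame('scene')[150:260,180:350];cv2.imwrite('pics/s9.png',cv2.resize(im[:,:,::-1],None,fx=4.5,fy=4.5,interpolation=2))"
```

```text
clock: 8.98
eef_pos: [468.5, -60.5, 47.3]
tcp_rot: [3.139, -0.38, 1.56]
contact_force: [4.5, 3.9, -21.0]
opening: 0.194
t 8.98 th -1.861 rad 40.9 y -60.5 Ftan -21.5 Frad 1.7 Fy 3.9 open 0.194 rpy [ 3.139 -0.38   1.56 ]
[ 4.7 -2.7 -8.9]
[ 3.9  0.9 -9.7]
[ 3.7  3.5 -9.2]
[ 3.3  5.8 -8.1]
[ 2.7  7.8 -6.5]
rot [ 0.4  0.3 -0.6]
```

View pics/w9.png

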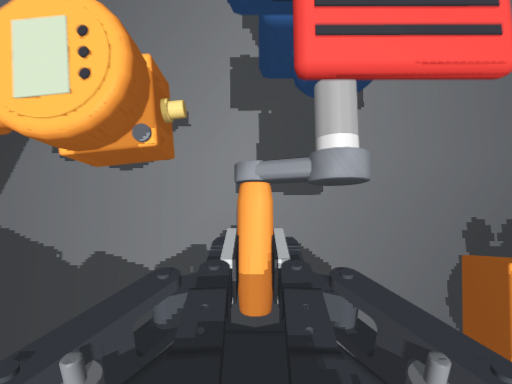

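The grip at (255,250) is level with the hub at (342,165) on the -x side, and the bar is still held. I'll continue in small steps.

```bash
python3 -m jog '255 2 -0.8 -5 0 0 0; 255 2 0 -5 0 0 0'; python3 -c "
from h import *;crank(C=(507.7,59.0),rad=42,Y=-59.5)"
```

```text
clock: 9.25
eef_pos: [466.5, -60.5, 55.8]
tcp_rot: [-3.141, -0.379, 1.559]
contact_force: [0.7, 2.3, -23.1]
opening: 0.195
t 9.25 th -1.648 rad 41.3 y -60.5 Ftan -23.1 Frad 1.1 Fy 2.3 open 0.195 rpy [-3.141 -0.379  1.559]
[ 4.7 -0.2 -9.3]
[ 3.7  3.1 -9.3]
[ 3.4  5.4 -8.3]
[ 2.8  7.5 -6.8]
[ 2.   9.1 -4.8]
rot [ 0.2  0.3 -0.6]
```

```bash
python3 -m jog '255 2 0.3 -5 0 0 0'; python3 -c "
from h import *;crank(C=(507.7,59.0),rad=42,Y=-59.5,n=1)"; python3 -m jog '255 2 0.6 -4.5 0 0 0'; python3 -c "
from h import *;crank(C=(507.7,59.0),rad=42,Y=-59.5)"
```

```text
clock: 9.33
eef_pos: [466.1, -60.4, 60.5]
tcp_rot: [-3.139, -0.379, 1.558]
contact_force: [3.6, 2.7, -24.5]
opening: 0.194
t 9.33 th -1.535 rad 41.6 y -60.4 Ftan -24.3 Frad -4.5 Fy 2.7 open 0.194 rpy [-3.139 -0.379  1.558]
[ 4.7  1.2 -9.3]
rot [ 0.1  0.3 -0.7]
clock: 9.42
eef_pos: [466.2, -60.4, 65.1]
tcp_rot: [-3.138, -0.378, 1.558]
contact_force: [3.1, 1.0, -26.7]
opening: 0.197
t 9.42 th -1.426 rad 41.9 y -60.4 Ftan -25.9 Frad -6.9 Fy 1.0 open 0.197 rpy [-3.138 -0.378  1.558]
[ 4.6  2.7 -9.1]
[ 3.4  5.2 -8.4]
[ 2.9  7.3 -7. ]
[ 2.1  8.9 -5.1]
[ 1.3 10.  -2.9]
rot [ 0.1  0.4 -0.7]
```

```bash
python3 -m jog '255 0 0 0 0 0 0'; python3 -c "
from h import *;crank(C=(507.7,59.0),rad=42,Y=-59.5,n=0)
im=optics.grab_frame('wrist');cv2.imwrite('pics/w10.png',im[:,:,::-1])"
```

```text
clock: 9.5
eef_pos: [466.3, -60.4, 65.4]
tcp_rot: [-3.138, -0.378, 1.558]
contact_force: [2.8, 2.8, -19.2]
opening: 0.197
t 9.5 th -1.417 rad 41.9 y -60.4 Ftan -18.6 Frad -5.7 Fy 2.8 open 0.197 rpy [-3.138 -0.378  1.558]
rot [ 0.1  0.4 -0.7]
```

View pics/w10.png

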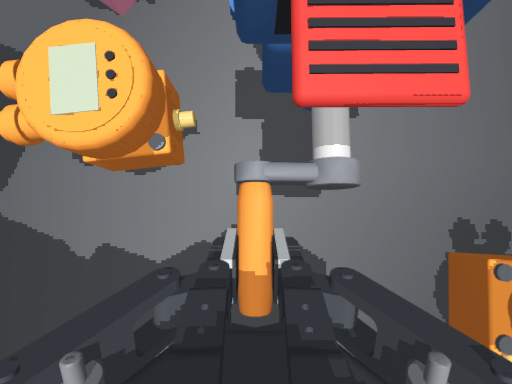

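The bar sits in the pads at (255,245) as before, so it has not slipped. Driving force at the grip reached about 26 N, up from about 5 N idle, over roughly 1.8 rad past the bite. That is tight, so I'll let go and retreat along the tool axis.

```bash
python3 -m jog '120 0 0 0.3 0 0 0; 120 0 0 0 0 0 0; 110 0 0 0 0 0 0; 110 0 0 -8 0 0 0; 110 0 0 -20 0 0 0'; python3 -m jog '110 -5 0 -35 0 0 0; 110 -10 0 -38 0 0 0; 110 -25 -20 -30 0 0 0; 110 -30 -25 -20 0 0 0; 110 -30 -25 -20 0 0 0'; python3 -m jog '110 -30 -30 -10 0 0 0; 110 -20 -30 -10 0 0 0; 110 0 0 0 0 0 0;110 0 0 0 0 0 0;110 0 0 0 0 0 0'; python3 -c "
from h import *
print(r.sense())
im=optics.grab_frame('wrist');cv2.imwrite('pics/w11.png',im[:,:,::-1])
im=optics.grab_frame('top');cv2.imwrite('pics/top11.png',im[:,:,::-1]);cv2.imwrite('pics/t11.png',cv2.resize(im[150:250,170:315,::-1],None,fx=5,fy=5,interpolation=2))
im=optics.grab_frame('scene')[150:260,180:350];cv2.imwrite('pics/s11.png',cv2.resize(im[:,:,::-1],None,fx=4.5,fy=4.5,interpolation=2))"
```

```text
clock: 9.97
eef_pos: [467.4, -69.8, 94.5]
tcp_rot: [-3.14, -0.382, 1.559]
contact_force: [-0.0, -0.1, -0.1]
opening: 0.565
clock: 10.38
eef_pos: [402.6, -211.3, 199.2]
tcp_rot: [3.136, -0.379, 1.568]
contact_force: [1.0, -0.4, -0.2]
opening: 0.573
clock: 10.8
eef_pos: [339.7, -273.7, 207.6]
tcp_rot: [3.127, -0.368, 1.563]
contact_force: [0.6, 0.7, -0.1]
opening: 0.569
{'clock': 10.8, 'qpos': array([-0.87434886,  0.24150485,  1.90522559,  0.25701731,  1.28048699,
       -0.97312529]), 'qvel': array([-0.01397881, -0.01694608, -0.00691028,  0.01165533,  0.00968284,
        0.00930557]), 'joint_efforts': array([ -1.04051616, -47.22064376, -29.04916048,   1.04591366,
         1.72175545,  -0.1027727 ]), 'eef_pos': array([ 339.66887122, -273.73607167,  207.57545359]), 'tcp_rot': array([ 3.1273972 , -0.36762404,  1.56273619]), 'contact_force': array([ 0.59611331,  0.70520227, -0.13982376]), 'wrist_torque': array([-0.15713546, -0.01876257, -0.01333863]), 'opening': 0.569015268674021}
```

View pics/w11.png

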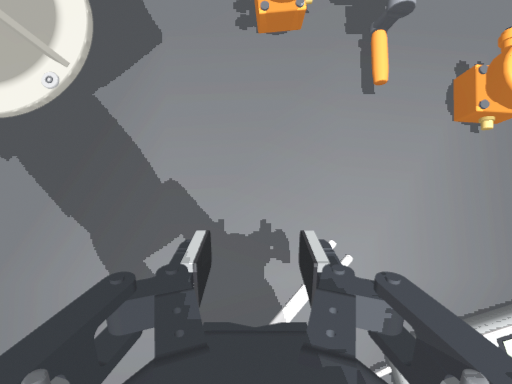

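View pics/top11.png

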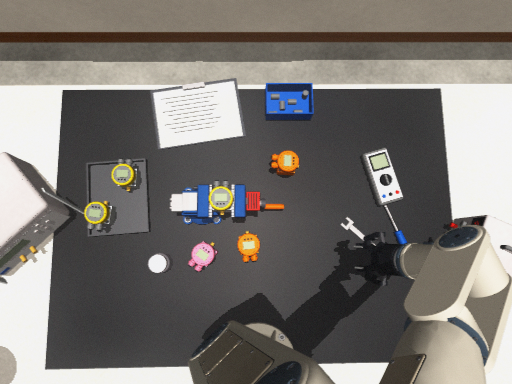

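View pics/t11.png

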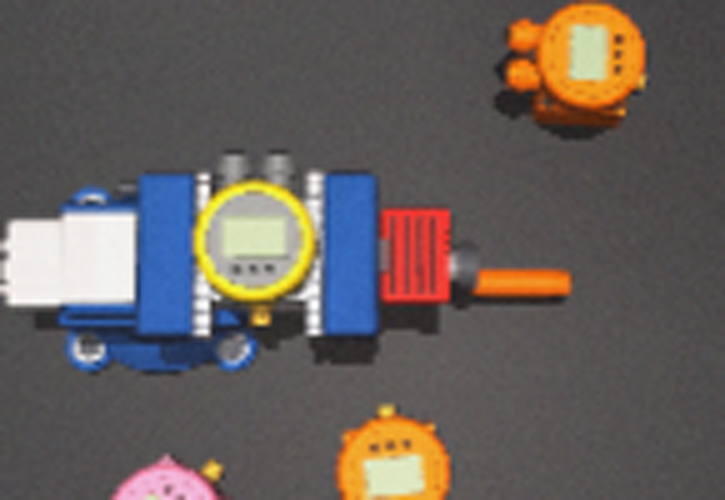

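View pics/s11.png

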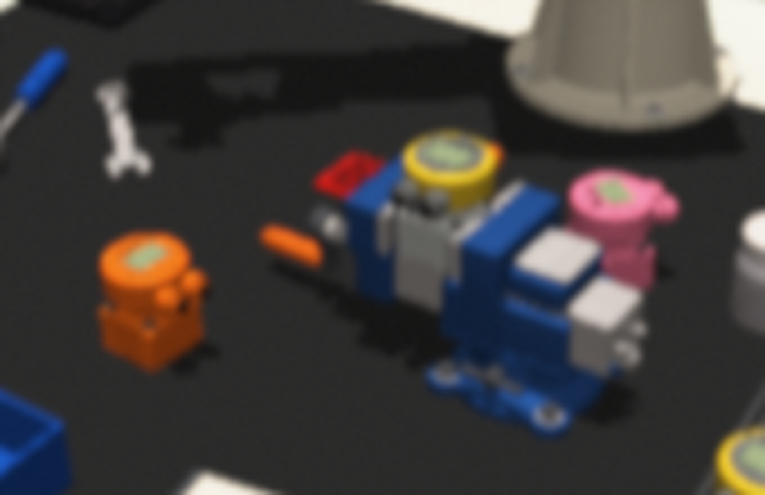

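The transmitter is upright and closed in (top crop: head at (255,240) between the plates), the lever is up, and the neighbours have not moved. But the grip now looks lower than where I let go: scene crop (290,243), top crop (523,284). I'll triangulate its angle.

```bash
python3 - <<'E'
from h import *
def cen(im,box,hsvr=((4,140,80),(17,255,255))):
    h=cv2.cvtColor(im,cv2.COLOR_RGB2HSV);k=cv2.inRange(h,*hsvr);x0,y0,x1,y1=box;z=np.zeros_like(k);z[y0:y1,x0:x1]=k[y0:y1,x0:x1]
    m=cv2.findNonZero(z)[:,0];return m.min(0),m.max(0),(m.min(0)+m.max(0))/2
def tri(a,b):
    (o1,d1),(o2,d2)=a,b;d1=d1/np.linalg.norm(d1);d2=d2/np.linalg.norm(d2)
    A=np.stack([d1,-d2],1);s=np.linalg.lstsq(A,o2-o1,rcond=None)[0];p,q=o1+s[0]*d1,o2+s[1]*d2
    return ((p+q)/2).round(1),np.linalg.norm(p-q).round(1)
t=cv2.imread('pics/top11.png')[:,:,::-1].copy();s=cv2.imread('pics/s11.png')
ct=cen(t,(262,198,292,214));print('top',ct)
s=optics.grab_frame('scene');cs=cen(s,(234,192,258,214));print('scene',cs)
print(tri(ray('top',*ct[2]),ray('scene',*cs[2])))
w=optics.grab_frame('wrist');cw=cen(w,(362,20,400,95));print('wrist',cw)
print(tri(ray('top',*ct[2]),ray('wrist',*cw[2])))
# expected for theta
for th in(4.86,4.5,4.2,3.9,3.6):
    p=(507.8+42*np.sin(th),-61,74+42*np.cos(th));print(th,proj('top',p).round(1),proj('scene',p).round(1),proj('wrist',p).round(1))
E
```

```text
top (array([264, 204], dtype=int32), array([283, 208], dtype=int32), array([273.5, 206. ]))
scene (array([237, 200], dtype=int32), array([251, 208], dtype=int32), array([244., 204.]))
(array([503.3, -61.6,  35.5]), np.float64(7.6))
wrist (array([371,  30], dtype=int32), array([388,  85], dtype=int32), array([379.5,  57.5]))
(array([501.8, -58.9,  28.9]), np.float64(0.0))
4.86 [275.6 215.4] [250.2 190.4] [368.6  32.5]
4.5 [275.2 215.6] [250.3 193.7] [363.5  41.2]
4.2 [274.9 214.5] [249.7 196.7] [363.2  47.5]
3.9 [274.6 212.4] [248.7 199.6] [366.3  52.4]
3.6 [274.4 209.5] [247.2 202.3] [372.2  55.7]
```

The grip is at about (502,-60,30), so the crank stands near 3.28 rad. It sprang back or fell after release. I'll regrasp it and feel whether it is still loaded.

```bash
python3 -m jog '110 25 35 5 0 0 0; 110 25 35 5 0 0 0; 110 25 35 5 0 0 0; 110 25 35 5 0 0 0; 110 25 20 5 0 0 0';python3 -m jog '110 0 0 0 0 0 0; 110 0 0 0 0 0 0'; python3 -c "
from h import *;to((502.5,-123,157),(np.pi,-.385,np.pi/2))
im=optics.grab_frame('wrist');cv2.imwrite('pics/w12.png',im[:,:,::-1])"
```

```text
clock: 11.47
eef_pos: [498.7, -149.2, 228.4]
tcp_rot: [3.132, -0.37, 1.56]
contact_force: [1.1, -0.3, 0.5]
opening: 0.568
clock: 11.63
eef_pos: [503.1, -142.6, 228.9]
tcp_rot: [3.13, -0.371, 1.569]
contact_force: [-0.5, -1.0, -0.6]
opening: 0.567
tcp [ 503.1 -142.6  228.9] rpy [ 3.13  -0.371  1.569] F [-0.5 -1.  -0.6] q [-0.49  0.29  1.79  0.35  1.26 -0.63] t 11.63
go [-7.8 -1.5 74.1] [ 0.7  0.8 -0.1]
```

View pics/w12.png

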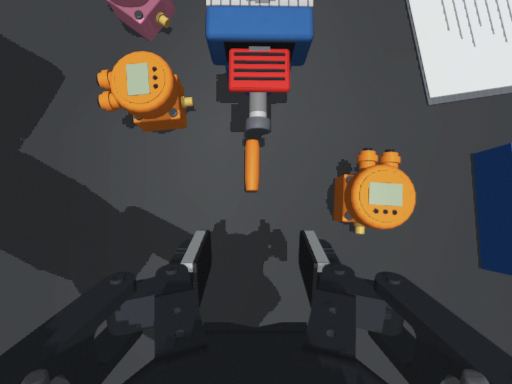

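The grip at (252,165) hangs straight down below the hub (258,120), and the jaw and lever are in place.

```bash
python3 -c "
from h import *
for v in (140,165,190): print(onz('wrist',252,v,40).round(1))"
python3 -m jog '110 -2 0 38 0 0.4 0; 110 -2 0 38 0.5 0 0; 110 -2 0 38 0 0 0; 110 -2 0 38 0 0 0; 110 0 0 30 0 0 0'; python3 -m jog '110 0 0 10 0 0 0; 110 0 0 0 0 0 0'; python3 -c "
from h import *;to((502.5,-67,18),(np.pi,-.385,np.pi/2))
im=optics.grab_frame('wrist');cv2.imwrite('pics/w13.png',im[:,:,::-1])"
```

```text
[501.4 -30.7  40. ]
[501.2 -62.8  40. ]
[501.  -94.4  40. ]
clock: 12.1
eef_pos: [507.9, -88.0, 56.9]
tcp_rot: [3.125, -0.37, 1.571]
contact_force: [0.1, -0.1, -0.9]
opening: 0.568
clock: 12.27
eef_pos: [502.8, -82.4, 42.2]
tcp_rot: [3.136, -0.374, 1.568]
contact_force: [0.1, -0.5, 0.3]
opening: 0.568
tcp [502.8 -82.4  42.2] rpy [ 3.136 -0.374  1.568] F [ 0.1 -0.5  0.3] q [-0.4   0.52  1.96  0.46  0.86 -0.73] t 12.27
go [ 5.5 -0.5 28.1] [ 0.4  0.6 -0.2]
```

View pics/w13.png

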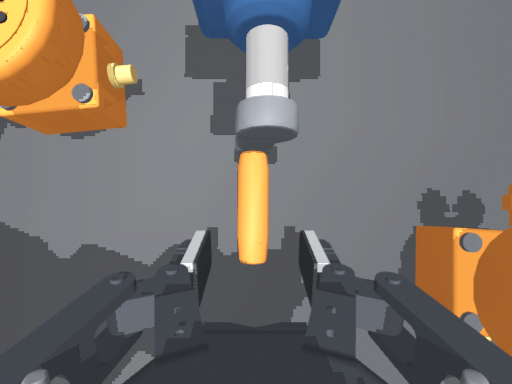

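The bar (253,207) is centred between the pads. I'll go in the rest of the way and grip.

```bash
python3 -m jog '110 3 0 14 0 0 0; 110 3 0 12 0 0 0; 110 0 0 2 0 0 0; 255 0 0 0 0 0 0; 255 0 0 0 0 0 0' 80; python3 -m jog '255 0 0 0 0 0 0; 255 0 0 0 0 0 0;255 0 0 0 0 0 0'; python3 -c "
from h import *;crank(C=(507.7,59.0),rad=42,Y=-60.5)"
```

```text
clock: 12.73
eef_pos: [507.5, -70.9, 24.3]
tcp_rot: [3.126, -0.371, 1.569]
contact_force: [-1.1, -0.4, -0.3]
opening: 0.297
clock: 12.98
eef_pos: [507.7, -71.3, 25.7]
tcp_rot: [3.125, -0.371, 1.569]
contact_force: [0.8, 3.9, -8.5]
opening: 0.183
t 12.98 th -3.14 rad 33.3 y -71.3 Ftan -0.8 Frad 8.5 Fy 3.9 open 0.183 rpy [ 3.125 -0.371  1.569]
[  7.4 -10.6  10.6]
[ 1.4 -9.7 -3.8]
[ 2.2 -8.4 -5.9]
[ 2.9 -6.6 -7.6]
[ 3.4 -4.4 -8.9]
rot [ 1.   0.8 -0.1]
```

```bash
python3 -m jog '160 0 0 0 0 0 0; 150 2 0 5 0 0 0; 150 2 0 6 1 0 0; 150 1 0 2 0 0 0; 255 0 0 0 0 0 0'; python3 -m jog '255 0 0 0 0 0 0; 255 0 0 0 0 0 0;255 0 0 0 0 0 0'; python3 -c "
from h import *;crank(C=(507.7,59.0),rad=42,Y=-64)
im=optics.grab_frame('wrist');cv2.imwrite('pics/w14.png',im[:,:,::-1])"
```

```text
clock: 13.4
eef_pos: [509.4, -62.2, 15.5]
tcp_rot: [3.141, -0.369, 1.57]
contact_force: [-0.3, 0.0, 0.4]
opening: 0.286
clock: 13.65
eef_pos: [509.8, -62.3, 15.7]
tcp_rot: [3.141, -0.369, 1.571]
contact_force: [-0.7, -0.8, 0.8]
opening: 0.196
t 13.65 th 3.093 rad 43.4 y -62.3 Ftan 0.6 Frad -0.9 Fy -0.8 open 0.196 rpy [ 3.141 -0.369  1.571]
[ -0.8 -10.5  -2.6]
[ 1.2 -9.9 -3.1]
[ 2.1 -8.8 -5.3]
[ 2.8 -7.1 -7.2]
[ 3.3 -5.  -8.6]
rot [ 0.   0.9 -0. ]
```

View pics/w14.png

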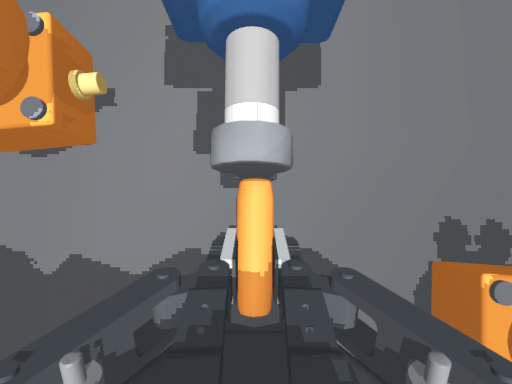

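The bar is well seated again at (255,250). I'll wind slowly and watch the tangential force.

```bash
python3 -m jog '255 0 -8 0 0 0 0'; python3 -c "
from h import *;crank(C=(508,58.5),rad=42.5,Y=-62,n=0)"; python3 -m jog '255 0.4 -8 -1 0 0 0';  python3 -c "
from h import *;crank(C=(508,58.5),rad=42.5,Y=-62,n=0)"; python3 -m jog '255 1.2 -8 -2 0 0 0';  python3 -c "
from h import *;crank(C=(508,58.5),rad=42.5,Y=-62)"
```

```text
clock: 13.78
eef_pos: [504.2, -62.4, 16.0]
tcp_rot: [3.137, -0.369, 1.57]
contact_force: [9.5, 7.1, -3.0]
opening: 0.195
t 13.78 th -3.052 rad 42.6 y -62.4 Ftan -9.7 Frad 2.1 Fy 7.1 open 0.195 rpy [ 3.137 -0.369  1.57 ]
rot [ 0.3  0.9 -0. ]
clock: 13.87
eef_pos: [498.0, -62.4, 17.3]
tcp_rot: [3.134, -0.368, 1.569]
contact_force: [9.3, 6.7, -6.9]
opening: 0.201
t 13.87 th -2.904 rad 42.4 y -62.4 Ftan -10.6 Frad 4.6 Fy 6.7 open 0.201 rpy [ 3.134 -0.368  1.569]
rot [ 0.5  1.  -0.1]
clock: 13.95
eef_pos: [491.6, -62.3, 19.4]
tcp_rot: [3.13, -0.367, 1.568]
contact_force: [9.6, 1.4, -9.2]
opening: 0.196
t 13.95 th -2.745 rad 42.3 y -62.3 Ftan -12.4 Frad 4.7 Fy 1.4 open 0.196 rpy [ 3.13  -0.367  1.568]
[ 2.1 -9.2 -4.8]
[ 2.6 -7.5 -7. ]
[ 3.2 -5.4 -8.5]
[ 3.6 -3.  -9.5]
[ 3.8 -0.4 -9.9]
rot [ 0.7  1.  -0.1]
```

```bash
python3 -m jog '255 0 3 0.5 0 0 0'; python3 -c "
from h import *;crank(C=(508,58.5),rad=42.5,Y=-62,n=0)"; python3 -m jog '255 -0.4 3 1 0 0 0';  python3 -c "
from h import *;crank(C=(508,58.5),rad=42.5,Y=-62)"
```

```text
clock: 14.03
eef_pos: [493.6, -62.2, 18.8]
tcp_rot: [3.13, -0.367, 1.568]
contact_force: [-2.7, -1.6, -9.4]
opening: 0.196
t 14.03 th -2.793 rad 42.2 y -62.2 Ftan -0.7 Frad 9.8 Fy -1.6 open 0.196 rpy [ 3.13  -0.367  1.568]
rot [ 0.7  1.1 -0.1]
clock: 14.12
eef_pos: [496.1, -62.2, 17.6]
tcp_rot: [3.131, -0.367, 1.568]
contact_force: [1.0, -1.1, -0.9]
opening: 0.196
t 14.12 th -2.86 rad 42.6 y -62.2 Ftan -1.2 Frad 0.6 Fy -1.1 open 0.196 rpy [ 3.131 -0.367  1.568]
[ 1.7 -9.7 -4. ]
[ 2.3 -8.3 -6.1]
[ 3.  -6.4 -7.9]
[ 3.5 -4.2 -9.1]
[ 3.7 -1.6 -9.8]
rot [ 0.7  1.1 -0.1]
```

```bash
python3 -m jog '255 1 -8 -1.5 0 0 0';python3 -m jog '255 1.6 -8.5 -3 0.5 -0.5 0';  python3 -c "
from h import *;crank(C=(508,58.5),rad=42.5,Y=-62,n=0)"; python3 -m jog '255 2.2 -8 -4.5 0 0 0';  python3 -c "
from h import *;crank(C=(508,58.5),rad=42.5,Y=-62)"
```

```text
clock: 14.2
eef_pos: [491.1, -62.2, 19.2]
tcp_rot: [3.127, -0.366, 1.567]
contact_force: [11.8, 2.9, -1.5]
opening: 0.19
clock: 14.28
eef_pos: [485.4, -62.4, 22.6]
tcp_rot: [3.131, -0.356, 1.566]
contact_force: [10.2, 4.6, -6.9]
opening: 0.199
t 14.28 th -2.579 rad 42.4 y -62.4 Ftan -12.3 Frad 0.4 Fy 4.6 open 0.199 rpy [ 3.131 -0.356  1.566]
rot [ 0.7  1.7 -0.2]
clock: 14.37
eef_pos: [479.5, -62.3, 27.4]
tcp_rot: [3.128, -0.355, 1.566]
contact_force: [8.6, 1.4, -11.7]
opening: 0.192
t 14.37 th -2.4 rad 42.2 y -62.3 Ftan -14.2 Frad 2.8 Fy 1.4 open 0.192 rpy [ 3.128 -0.355  1.566]
[ 3.  -7.  -7.3]
[ 3.3 -4.5 -9. ]
[ 3.6 -2.  -9.8]
[ 3.7  0.6 -9.9]
[ 3.5  3.2 -9.5]
rot [ 0.9  1.7 -0.3]
```

```bash
python3 -m jog '255 2.3 -6 -5.5 0.5 1 0; 255 2.3 -4 -6 0 0.5 0'; python3 -c "
from h import *;crank(C=(508,58.5),rad=42.5,Y=-62,n=0)"; python3 -m jog '255 0 0 0 0 0 0;255 0 0 0 0 0 0;255 0 0 0 0 0 0'; python3 -c "
from h import *;crank(C=(508,58.5),rad=42.5,Y=-62)"
```

```text
clock: 14.53
eef_pos: [470.8, -61.8, 39.0]
tcp_rot: [3.135, -0.38, 1.566]
contact_force: [5.6, 5.0, -15.3]
opening: 0.193
t 14.53 th -2.053 rad 42.0 y -61.8 Ftan -16.1 Frad 2.1 Fy 5.0 open 0.193 rpy [ 3.135 -0.38   1.566]
rot [ 0.5  0.3 -0.3]
clock: 14.78
eef_pos: [470.9, -61.7, 38.5]
tcp_rot: [3.135, -0.38, 1.566]
contact_force: [1.6, 0.5, -6.0]
opening: 0.196
t 14.78 th -2.065 rad 42.1 y -61.7 Ftan -6.1 Frad 1.4 Fy 0.5 open 0.196 rpy [ 3.135 -0.38   1.566]
[ 3.3 -4.1 -9.1]
[ 3.9 -1.2 -9.8]
[ 3.9  1.4 -9.7]
[ 3.7  4.  -9.1]
[ 3.2  6.3 -7.9]
rot [ 0.5  0.3 -0.3]
```

At 4.22 rad the force is 16 N moving and decays to 6 N at rest. I'll open the fingers slightly to see whether the crank holds there.

```bash
python3 -m jog '185 0 0 0 0 0 0;175 0 0 0 0 0 0;175 0 0 0 0 0 0'; python3 -c "
from h import *;crank(C=(508,58.5),rad=42.5,Y=-62,n=0)
im=optics.grab_frame('wrist');cv2.imwrite('pics/w15.png',im[:,:,::-1])"
```

```text
clock: 15.03
eef_pos: [475.0, -61.9, 39.6]
tcp_rot: [3.129, -0.38, 1.565]
contact_force: [4.4, 2.6, 1.3]
opening: 0.313
t 15.03 th -2.092 rad 38.0 y -61.9 Ftan -1.1 Frad -4.5 Fy 2.6 open 0.313 rpy [ 3.129 -0.38   1.565]
rot [ 0.8  0.3 -0.3]
```

View pics/w15.png

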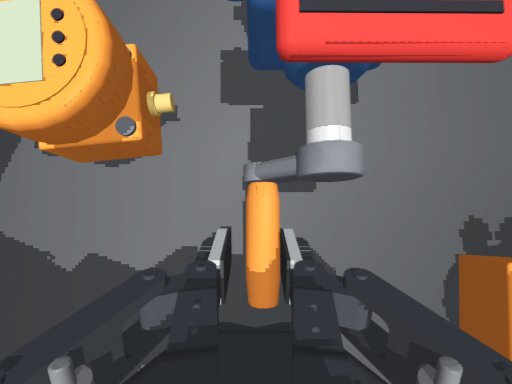

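```bash
python3 -m jog '130 0 0 0 0 0 0;130 0 0 0 0 0 0;130 0 0 0 0 0 0'; python3 -c "
from h import *;crank(C=(508,58.5),rad=42.5,Y=-62,n=0)
im=optics.grab_frame('wrist');cv2.imwrite('pics/w16.png',im[:,:,::-1])"
```

```text
clock: 15.33
eef_pos: [477.6, -62.0, 40.7]
tcp_rot: [3.126, -0.38, 1.565]
contact_force: [3.3, 1.3, 1.2]
opening: 0.49
t 15.33 th -2.099 rad 35.2 y -62.0 Ftan -0.6 Frad -3.5 Fy 1.3 open 0.49 rpy [ 3.126 -0.38   1.565]
rot [ 1.   0.3 -0.3]
```

View pics/w16.png

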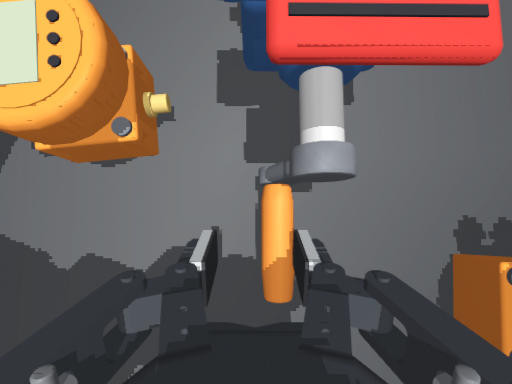

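The bar follows the right finger back towards the bottom, so the crank is not tight yet. I'll regrip and wind further, slowly.

```bash
python3 -m jog '255 0 2 0.5 0 0 0; 255 0 0 0 0 0 0; 255 0 0 0 0 0 0; 255 0 0 0 0 0 0' 90; python3 -c "
from h import *;crank(C=(508,58.5),rad=42.5,Y=-62,n=3)
im=optics.grab_frame('wrist');cv2.imwrite('pics/w17.png',im[:,:,::-1])"
```

```text
clock: 15.72
eef_pos: [492.6, -63.7, 45.9]
tcp_rot: [3.103, -0.378, 1.565]
contact_force: [0.1, 0.1, -0.0]
opening: 0.002
t 15.72 th -2.256 rad 19.9 y -63.7 Ftan -0.0 Frad -0.0 Fy 0.1 open 0.002 rpy [ 3.103 -0.378  1.565]
[ -0.5 -23.3   4.6]
[ 3.7 -2.9 -9.5]
[ 3.9 -0.3 -9.8]
rot [ 2.3  0.4 -0.3]
```

View pics/w17.png

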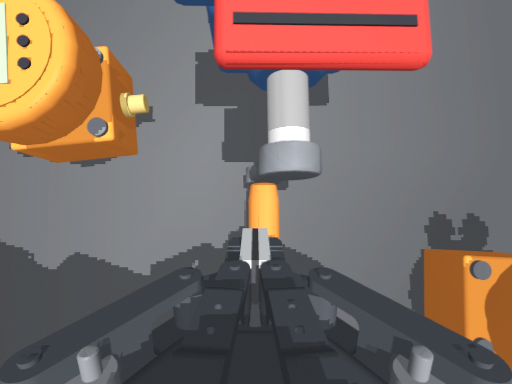

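The fingers shut above the bar: the grip at (263,210) had dropped away below them. I'll back up, open and regrasp.

```bash
python3 -m jog '110 0 0 -15 1 0 0; 110 -4 0 -20 1 0 0; 110 0 0 0 0 0 0; 110 0 0 0 0 0 0; 110 0 0 0 0 0 0' 90; python3 -c "
from h import *
i=optics.camera_info('wrist');im=optics.grab_frame('wrist');cv2.imwrite('pics/w18.png',im[:,:,::-1])
h=cv2.cvtColor(im,cv2.COLOR_RGB2HSV);k=cv2.inRange(h,(4,140,80),(17,255,255));z=np.zeros_like(k);z[100:270,225:300]=k[100:270,225:300]
b=cv2.boundingRect(z);print(b)
for v in(b[1],b[1]+b[3]):print(onz('wrist',b[0]+b[2]/2,v,36,i).round(1))
to((500,-67,20))"
```

```text
clock: 16.18
eef_pos: [486.3, -79.9, 75.4]
tcp_rot: [-3.135, -0.379, 1.564]
contact_force: [-0.8, -0.4, 0.3]
opening: 0.57
(264, 165, 26, 95)
[501.6 -27.9  36. ]
[500.8 -94.8  36. ]
tcp [485.9 -79.7  75.1] rpy [-3.134 -0.38   1.564] F [-0.4 -0.8  0.1] q [-0.4   0.45  1.97  0.44  0.93 -0.7 ] t 16.23
go [-8.5 14.5 55.8]
```

View pics/w18.png

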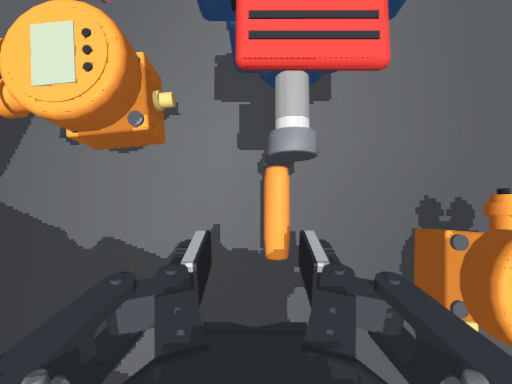

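```bash
python3 -m jog '110 0 12 8 0 0 0; 110 -3 3 16 0 0 0; 110 -3 0 18 0 0 0; 110 0 0 12 0 0 0; 110 0 0 3 0 0 0'; python3 -c "
from h import *;to((501,-67,17))"
```

```text
clock: 16.65
eef_pos: [501.9, -62.0, 14.3]
tcp_rot: [-3.133, -0.38, 1.563]
contact_force: [-0.6, -0.8, 0.2]
opening: 0.567
tcp [501.9 -62.   14.3] rpy [-3.133 -0.38   1.563] F [-0.6 -0.8  0.2] q [-0.36  0.57  1.97  0.49  0.81 -0.74] t 16.65
go [-3.6 -0.9 -4.3]
```

```bash
python3 -m jog '255 0 0 -2 0 0 0; 255 0 0 0 0 0 0; 255 0 0 0 0 0 0; 255 0 0 0 0 0 0; 255 0 0 0 0 0 0' 100; python3 -c "
from h import *;crank(C=(508,58.5),rad=42.5,Y=-61)"
```

```text
clock: 17.07
eef_pos: [501.8, -61.7, 14.7]
tcp_rot: [-3.13, -0.381, 1.562]
contact_force: [1.2, 2.6, -7.7]
opening: 0.191
t 17.07 th -3.002 rad 44.2 y -61.7 Ftan -2.3 Frad 7.4 Fy 2.6 open 0.191 rpy [-3.13  -0.381  1.562]
[  2.2 -10.   -3.8]
[ 1.9 -9.3 -4.8]
[ 2.7 -7.7 -6.7]
[ 3.3 -5.7 -8.3]
[ 3.7 -3.3 -9.4]
rot [-0.5  0.2 -0.5]
```

```bash
python3 -m jog '255 0.3 -8 -0.6 0 0 0;255 1 -8 -2 0 0 0; 255 1.5 -8 -3.3 0 0 0; 255 2 -7 -4.5 0 0 0'; python3 -c "
from h import *;crank(C=(508.5,56.5),rad=42,Y=-61)"
```

```text
clock: 17.4
eef_pos: [477.5, -61.5, 27.3]
tcp_rot: [3.141, -0.378, 1.56]
contact_force: [9.0, 6.7, -10.9]
opening: 0.187
t 17.4 th -2.325 rad 42.6 y -61.5 Ftan -14.1 Frad 0.9 Fy 6.7 open 0.187 rpy [ 3.141 -0.378  1.56 ]
[ 3.6 -5.7 -8.1]
[ 3.6 -3.9 -9.1]
[ 3.8 -1.3 -9.7]
[ 3.9  1.3 -9.7]
[ 3.6  3.8 -9.1]
rot [ 0.3  0.4 -0.6]
```

```bash
python3 -m jog '255 2.6 -5 -6.5 0 0 0; 255 2.7 -3 -7 0 0 0; 255 2.8 -1.2 -7 0 0 0'; python3 -c "
from h import *;crank(C=(508.5,56.5),rad=42,Y=-61,n=0)";  python3 -m jog '255 2.8 0.5 -7 0 0 0'; python3 -c "
from h import *;crank(C=(508.5,56.5),rad=42,Y=-61)"
```

```text
clock: 17.65
eef_pos: [466.7, -61.3, 48.5]
tcp_rot: [3.141, -0.376, 1.559]
contact_force: [3.6, 4.6, -19.2]
opening: 0.193
t 17.65 th -1.76 rad 42.5 y -61.3 Ftan -19.5 Frad 0.1 Fy 4.6 open 0.193 rpy [ 3.141 -0.376  1.559]
rot [ 0.3  0.5 -0.6]
clock: 17.73
eef_pos: [466.0, -61.2, 55.7]
tcp_rot: [-3.141, -0.376, 1.559]
contact_force: [1.7, 3.0, -20.0]
opening: 0.196
t 17.73 th -1.591 rad 42.5 y -61.2 Ftan -20.1 Frad -1.3 Fy 3.0 open 0.196 rpy [-3.141 -0.376  1.559]
[ 4.   1.6 -9.6]
[ 3.6  3.6 -9.1]
[ 3.2  6.  -8. ]
[ 2.6  7.9 -6.4]
[ 1.8  9.4 -4.3]
rot [ 0.2  0.5 -0.6]
```

```bash
python3 -m jog '255 2.6 1.2 -6.5 0 0 0'; python3 -m jog '255 2.4 2 -6 0 0 0'; python3 -c "
from h import *;crank(C=(508.5,56.5),rad=42,Y=-61,n=0)"; python3 -m jog '255 2.2 3 -5.5 0 0 0'; python3 -c "
from h import *;crank(C=(508.5,56.5),rad=42,Y=-61)"
```

```text
clock: 17.82
eef_pos: [466.3, -61.2, 62.5]
tcp_rot: [-3.139, -0.375, 1.559]
contact_force: [3.8, 2.6, -21.9]
opening: 0.194
clock: 17.9
eef_pos: [467.6, -61.2, 68.9]
tcp_rot: [-3.138, -0.375, 1.559]
contact_force: [3.4, 3.4, -24.5]
opening: 0.19
t 17.9 th -1.277 rad 42.7 y -61.2 Ftan -22.5 Frad -10.3 Fy 3.4 open 0.19 rpy [-3.138 -0.375  1.559]
rot [ 0.   0.6 -0.6]
clock: 17.98
eef_pos: [469.8, -61.1, 74.7]
tcp_rot: [-3.136, -0.375, 1.558]
contact_force: [1.9, 2.1, -26.0]
opening: 0.195
t 17.98 th -1.13 rad 42.7 y -61.1 Ftan -22.8 Frad -12.8 Fy 2.1 open 0.195 rpy [-3.136 -0.375  1.558]
[ 3.3  6.2 -7.9]
[ 2.7  7.6 -6.7]
[ 2.   9.1 -4.7]
[ 1.1 10.1 -2.5]
[ 0.1 10.5 -0.1]
rot [-0.1  0.6 -0.7]
```

```bash
for k in 1 2 3; do python3 -m jog '255 0 0.3 0 0 0 0; 255 0 0 0 0 0 0'>/dev/null; python3 -c "
from h import *;crank(C=(508.5,56.5),rad=42,Y=-61,n=0)"; done; python3 -c "
from h import *;crank(C=(508.5,56.5),rad=42,Y=-61)
im=optics.grab_frame('wrist');cv2.imwrite('pics/w19.png',im[:,:,::-1])
im=optics.grab_frame('scene')[150:260,180:350];cv2.imwrite('pics/s19.png',cv2.resize(im[:,:,::-1],None,fx=4.5,fy=4.5,interpolation=2))"
```

```text
t 18.15 th -1.108 rad 42.6 y -61.2 Ftan -16.8 Frad -8.5 Fy 1.7 open 0.189 rpy [-3.136 -0.374  1.559]
rot [-0.1  0.6 -0.6]
t 18.32 th -1.111 rad 42.5 y -61.2 Ftan -15.1 Frad -6.8 Fy 1.5 open 0.191 rpy [-3.135 -0.374  1.56 ]
rot [-0.1  0.6 -0.6]
t 18.48 th -1.112 rad 42.5 y -61.2 Ftan -13.1 Frad -6.4 Fy 1.5 open 0.193 rpy [-3.135 -0.375  1.56 ]
rot [-0.2  0.6 -0.6]
t 18.48 th -1.112 rad 42.5 y -61.2 Ftan -13.1 Frad -6.4 Fy 1.5 open 0.193 rpy [-3.135 -0.375  1.56 ]
[ 3.4  6.1 -7.9]
[ 2.7  7.7 -6.6]
[ 1.9  9.2 -4.6]
[ 1.  10.2 -2.3]
[ 0.1 10.5  0.1]
rot [-0.2  0.6 -0.6]
```

View pics/w19.png

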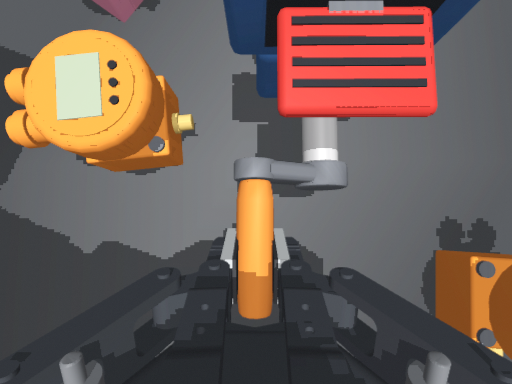

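View pics/s19.png

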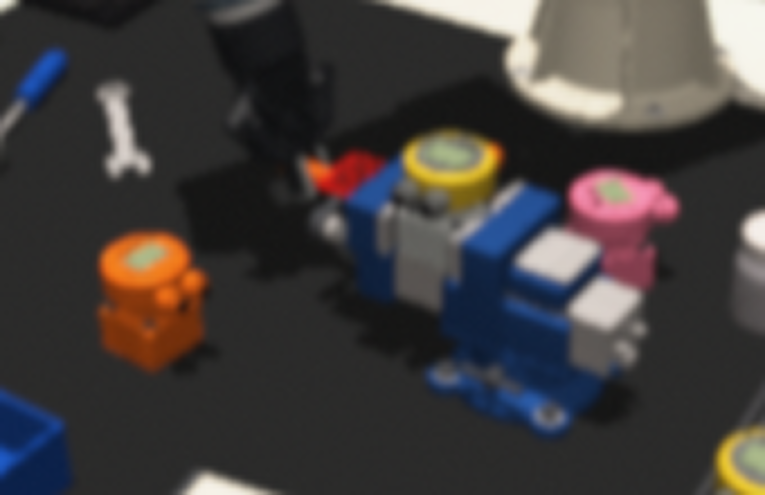

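The grip (255,245) is now above the hub (325,172) on the way up, and the holding force still relaxes only to 13 N, so it is not locked. The force grows about 6 N/rad. I'll go on slowly.

```bash
python3 -m jog '255 1.6 4 -5 0 0 0'>/dev/null; python3 -m jog '255 1.5 4.5 -4.5 0 0 0'>/dev/null;  python3 -c "
from h import *;crank(C=(508.5,56.5),rad=42,Y=-61,n=0)"; python3 -m jog '255 1.3 5 -4 0 0 0'>/dev/null; python3 -c "
from h import *;crank(C=(508.5,56.5),rad=42,Y=-61)"
```

```text
t 18.75 th -0.866 rad 42.6 y -61.2 Ftan -20.5 Frad -11.4 Fy 1.3 open 0.191 rpy [-3.128 -0.376  1.559]
rot [-0.5  0.5 -0.7]
t 18.83 th -0.743 rad 42.7 y -61.2 Ftan -20.9 Frad -15.0 Fy 1.1 open 0.19 rpy [-3.124 -0.376  1.558]
[ 2.3  8.9 -5.2]
[ 1.5  9.7 -3.6]
[ 0.6 10.4 -1.3]
[-0.4 10.4  1.1]
[-1.3  9.8  3.5]
rot [-0.7  0.5 -0.7]
```

```bash
python3 -m jog '255 1 6 -2 0 0 0'>/dev/null; python3 -m jog '255 0.8 6 -2 0 0 0'>/dev/null;  python3 -c "
from h import *;crank(C=(508.5,56),rad=42,Y=-61,n=0)"; python3 -m jog '255 0.5 6 -2 -0.5 0.3 0'>/dev/null; python3 -c "
from h import *;crank(C=(508.5,56),rad=42,Y=-61)"
```

```text
t 19.0 th -0.571 rad 42.3 y -61.1 Ftan -22.4 Frad 2.9 Fy -8.8 open 0.193 rpy [-3.111 -0.376  1.561]
rot [-1.5  0.5 -0.5]
t 19.08 th -0.5 rad 42.5 y -61.1 Ftan -21.1 Frad -4.0 Fy -3.4 open 0.192 rpy [-3.112 -0.382  1.562]
[ 1.5  9.9 -3.4]
[ 0.6 10.4 -1.5]
[-0.4 10.4  0.9]
[-1.3  9.8  3.3]
[-2.2  8.7  5.5]
rot [-1.5  0.2 -0.5]
```

```bash
python3 -m jog '255 0.4 6 -1 -0.8 0 -0.3'>/dev/null; python3 -c "
from h import *;crank(C=(508.5,56),rad=42,Y=-61,n=0)";  python3 -m jog '255 0 0.3 0 -0.5 0 0; 255 0 0 0 0 0 0;255 0 0 0 0 0 0;255 0 0 0 0 0 0'>/dev/null; python3 -c "
from h import *;crank(C=(508.5,56),rad=42,Y=-61)
im=optics.grab_frame('wrist');cv2.imwrite('pics/w20.png',im[:,:,::-1])"
```

```text
t 19.17 th -0.444 rad 42.0 y -61.0 Ftan -21.1 Frad 4.3 Fy -9.4 open 0.195 rpy [-3.12  -0.383  1.568]
rot [-1.2  0.1 -0.1]
t 19.5 th -0.478 rad 43.0 y -61.1 Ftan -11.8 Frad -17.2 Fy 0.5 open 0.191 rpy [-3.124 -0.383  1.567]
[ 1.2 10.2 -2.7]
[ 0.4 10.4 -1.2]
[-0.5 10.4  1.3]
[-1.5  9.7  3.6]
[-2.3  8.5  5.7]
rot [-1.   0.1 -0.2]
```

View pics/w20.png

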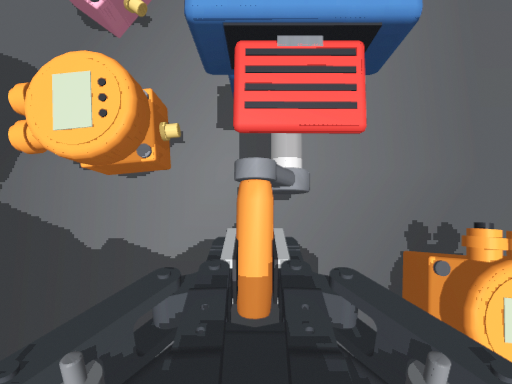

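```bash
python3 -m jog '255 0.4 8 -1.5 -0.5 0 0'>/dev/null; python3 -m jog '255 0 8 0 -0.3 0 0'>/dev/null;  python3 -c "
from h import *;crank(C=(508.5,56),rad=42,Y=-61,n=0)"; python3 -m jog '255 -0.2 8 0.5 0 0 0'>/dev/null; python3 -c "
from h import *;crank(C=(508.5,56),rad=42,Y=-61,n=0)"; python3 -m jog '255 -0.6 8 1.3 -0.5 0 0'>/dev/null; python3 -c "
from h import *;crank(C=(508.5,56),rad=42,Y=-61)"
```

```text
t 19.72 th -0.263 rad 40.9 y -61.1 Ftan -23.0 Frad 24.4 Fy -16.9 open 0.19 rpy [-3.124 -0.385  1.571]
rot [-1.  0.  0.]
t 19.8 th -0.161 rad 40.8 y -61.2 Ftan -23.7 Frad 25.3 Fy -13.0 open 0.189 rpy [-3.117 -0.386  1.573]
rot [-1.5 -0.1  0.1]
t 19.88 th -0.038 rad 40.8 y -61.2 Ftan -24.1 Frad 21.8 Fy -11.7 open 0.192 rpy [-3.119 -0.388  1.575]
[ 0.2 10.4 -0.4]
[-1.3 10.   3. ]
[-2.2  8.8  5.2]
[-3.   7.2  7. ]
[-3.5  5.1  8.5]
rot [-1.4 -0.2  0.2]
```

```bash
python3 -m jog '255 0.4 7 -1 -1 0 0'>/dev/null;  python3 -c "
from h import *;crank(C=(508.5,57),rad=42,Y=-61,n=0)"; python3 -m jog '255 -1 8 2 -0.5 0 0'>/dev/null; python3 -c "
from h import *;crank(C=(508.5,57),rad=42,Y=-61,n=0)"; python3 -m jog '255 -1.2 8 3 -0.5 0 0'>/dev/null; python3 -c "
from h import *;crank(C=(508.5,57),rad=42,Y=-61)"
```

```text
t 19.97 th 0.046 rad 41.7 y -60.9 Ftan -23.4 Frad -16.8 Fy -5.7 open 0.194 rpy [-3.129 -0.39   1.577]
rot [-0.8 -0.3  0.3]
t 20.05 th 0.139 rad 40.5 y -61.0 Ftan -25.4 Frad 7.7 Fy -11.5 open 0.191 rpy [-3.131 -0.391  1.579]
rot [-0.8 -0.3  0.4]
t 20.13 th 0.275 rad 40.1 y -61.1 Ftan -26.3 Frad 15.3 Fy -10.8 open 0.196 rpy [-3.134 -0.393  1.58 ]
[-0.8 10.2  2. ]
[-2.5  8.4  5.8]
[-3.2  6.6  7.5]
[-3.7  4.3  8.8]
[-4.   1.8  9.5]
rot [-0.6 -0.4  0.5]
```

```bash
python3 -m jog '255 0 0.5 0 0 0 0; 255 0 0.2 0 0 0 0;255 0 0 0 0 0 0;255 0 0 0 0 0 0'>/dev/null; python3 -c "
from h import *;crank(C=(508.5,57),rad=42,Y=-61)
im=optics.grab_frame('wrist');cv2.imwrite('pics/w21.png',im[:,:,::-1])
im=optics.grab_frame('scene')[150:260,180:350];cv2.imwrite('pics/s21.png',cv2.resize(im[:,:,::-1],None,fx=4.5,fy=4.5,interpolation=2))"
```

```text
t 20.47 th 0.066 rad 41.4 y -61.0 Ftan -13.3 Frad -11.8 Fy -4.3 open 0.194 rpy [-3.116 -0.397  1.583]
[-0.6 10.4  0.9]
[-1.8  9.6  3.8]
[-2.7  8.2  5.9]
[-3.3  6.4  7.6]
[-3.8  4.1  8.9]
rot [-1.7 -0.7  0.6]
```

View pics/w21.png

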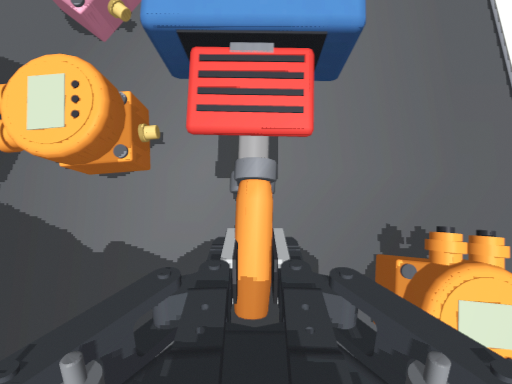

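View pics/s21.png

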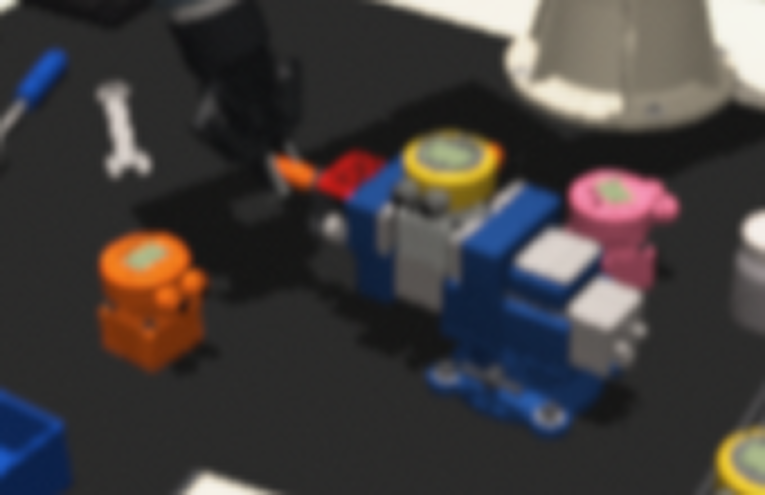

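Resistance keeps growing and the crank still pushes back (13 N at rest). I'll measure how far the jaw has actually moved by comparing the lever's rear edge and jaw back edge across the saved pictures.

```bash
python3 - <<'E'
from h import *
s=r.sense();T0=np.eye(4);T0[:3,:3]=R.from_euler('xyz',s['tcp_rot']).as_matrix();T0[:3,3]=s['eef_pos']
i=optics.camera_info('wrist');X=np.linalg.inv(T0)@i['world_from_camera']
P={'w1':((514.3,-133.7,323.4),(-3.141,-.004,1.563)),'w2':((503,-38.2,176.4),(3.138,.005,1.562)),'w6':((515.6,-76.4,201.3),(3.117,-.409,1.608)),'w7':((519.2,-67.3,106),(3.099,-.389,1.66)),'w8':((518.5,-61,101.3),(3.14,-.385,1.559)),
'w10':((466.3,-60.4,65.4),(-3.138,-.378,1.558)),'w12':((503.1,-142.6,228.9),(3.13,-.371,1.569)),'w19':((470.2,-61.2,75.3),(-3.135,-.375,1.56)),'w20':((489,-61.1,94.2),(-3.124,-.383,1.567)),'w21':(s['eef_pos'],s['tcp_rot'])}
for n,(p,e) in P.items():
    T=np.eye(4);T[:3,:3]=R.from_euler('xyz',e).as_matrix();T[:3,3]=p
    inf=dict(i);inf['world_from_camera']=T@X
    im=cv2.imread(f'pics/{n}.png');h=cv2.cvtColor(im,cv2.COLOR_BGR2HSV)
    k=cv2.inRange(h,(0,170,90),(3,255,255))|cv2.inRange(h,(176,170,90),(180,255,255))
    cs=max(cv2.findContours(k,0,1)[0],key=cv2.contourArea)
    a,b,w,hh=cv2.boundingRect(cs);u=a+w/2
    print(n,(a,b,w,hh),'front',onz('w',u,b-.5,137.5,inf)[:2].round(1),'rear',onz('w',u,b+hh-.5,134,inf)[:2].round(1),onz('w',u,b+hh-.5,137,inf)[1].round(1))
E
```

```text
w1 (224, 71, 52, 40) front [509.3 -19.7] rear [508.6 -61.4] -61.4
w2 (221, 193, 83, 53) front [507.9 -20.2] rear [508.  -61.5] -60.0
w6 (213, 109, 70, 51) front [507.9  30.6] rear [509.1 -12. ] -12.8
w7 (185, 39, 124, 93) front [506.4  32. ] rear [509.9 -12.9] -13.9
w8 (170, 51, 125, 88) front [508.8  29.9] rear [508.3 -10.7] -11.6
w10 (291, 0, 179, 107) front [508.5  24.6] rear [508.1 -10.4] -11.6
w12 (229, 48, 61, 44) front [509.   30.5] rear [508.7 -10.7] -12.1
w19 (277, 6, 160, 111) front [508.2  29.8] rear [507.8 -10.6] -11.7
w20 (233, 40, 133, 93) front [508.4  30. ] rear [508.4 -10.4] -11.4
w21 (187, 46, 128, 90) front [507.7  30.5] rear [508.5 -10.6] -11.6
```

The jaw has stayed at about y = -11.5 (rear lever edge) all through, so it is firmly closed on the block and the resistance is clamping. I'll do a clean release here, at the top, and watch the crank straight after.

```bash
python3 -m jog '150 0 0.5 0 0 0 0; 130 0 0 -4 0 0 0;110 0 0 -14 0 0 0' ; python3 -c "
from h import *
a=optics.camera_info('wrist');im=optics.grab_frame('wrist');cv2.imwrite('pics/w22.png',im[:,:,::-1])"; python3 -m jog '110 0 0 -22 0 0 0;110 0 0 -22 0 0 0;110 0 0 -10 0 0 0;110 0 0 0 0 0 0';  python3 -c "
from h import *
im=optics.grab_frame('wrist');cv2.imwrite('pics/w23.png',im[:,:,::-1]);a=cv2.imread('pics/w22.png');cv2.imwrite('pics/p22.png',cv2.resize(np.hstack([a,im[:,:,::-1]]),(800,300)))"
```

```text
clock: 20.82
eef_pos: [507.0, -64.3, 116.8]
tcp_rot: [-3.103, -0.407, 1.581]
contact_force: [-6.1, 4.0, 0.5]
opening: 0.567
clock: 21.2
eef_pos: [520.8, -89.0, 180.6]
tcp_rot: [-3.13, -0.404, 1.587]
contact_force: [0.7, 0.1, -0.2]
opening: 0.571
```

View pics/p22.png

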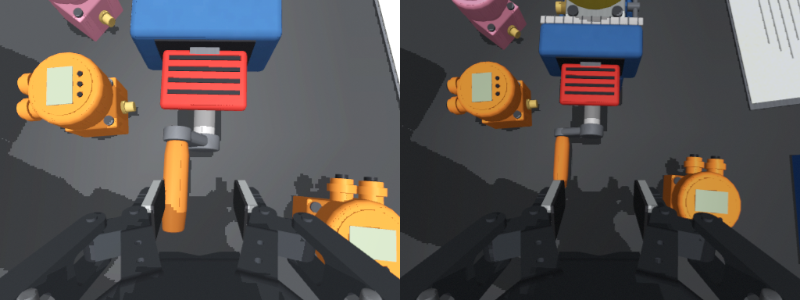

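```bash
cat >> h.py <<'E'
def cang(n='wrist',box=(150,100,330,330),save=None):
    i=optics.camera_info(n);im=optics.grab_frame(n)
    if save: cv2.imwrite(save,im[:,:,::-1])
    return i,im
E
for k in 1 2 3; do python3 -m jog '110 0 0 0 0 0 0;110 0 0 0 0 0 0;110 0 0 0 0 0 0;110 0 0 0 0 0 0'>/dev/null; python3 -c "
from h import *
im=optics.grab_frame('wrist');cv2.imwrite('pics/x$k.png',im[:,:,::-1]);print(r.sense()['clock'])"; done
python3 -c "
import cv2,numpy as np
cv2.imwrite('pics/x.png',np.hstack([cv2.imread(f'pics/x{k}.png')[60:300,130:390] for k in (1,2,3)]))"
```

```text
21.6333
22.0167
22.4
```

View pics/x.png

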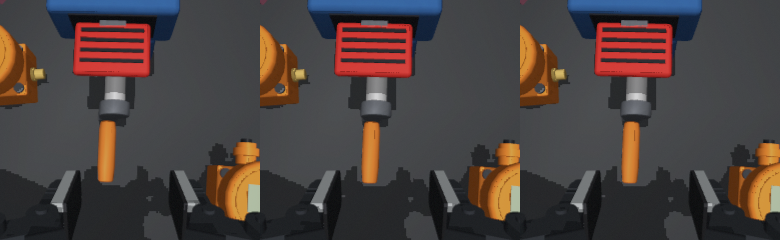

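The crank springs back and settles near the bottom at about 3.2 rad. So either it never locked, or something is wrong between jaws and block. I'll look at the jaws from above before winding again.

```bash
python3 -m jog '110 20 0 -20 0 -6 0;110 25 0 -20 0 -6 0;110 30 0 -20 0 -6 0;110 35 0 -15 0 -5 0; 110 10 0 0 0 0 0' ; python3 -m jog '110 0 0 0 0 0 0;110 0 0 0 0 0 0'; python3 -c "
from h import *
to((508,30,300),(np.pi,0,np.pi/2));im=optics.grab_frame('wrist');cv2.imwrite('pics/w24.png',im[:,:,::-1])
im=optics.grab_frame('scene');cv2.imwrite('pics/s24.png',im[:,:,::-1])"
```

```text
clock: 22.82
eef_pos: [521.5, 9.9, 275.0]
tcp_rot: [-3.131, 0.009, 1.58]
contact_force: [0.4, -0.2, 0.3]
opening: 0.569
clock: 22.98
eef_pos: [522.0, 14.5, 277.0]
tcp_rot: [-3.135, 0.009, 1.588]
contact_force: [0.1, 0.0, -1.1]
opening: 0.571
tcp [522.   14.5 277. ] rpy [-3.135  0.009  1.588] F [ 0.1  0.  -1.1] q [ 0.03  0.15  1.79 -0.01  1.2   0.02] t 22.98
go [ 15.5 -13.9 -23. ] [-0.4  0.5  1. ]
```

View pics/w24.png

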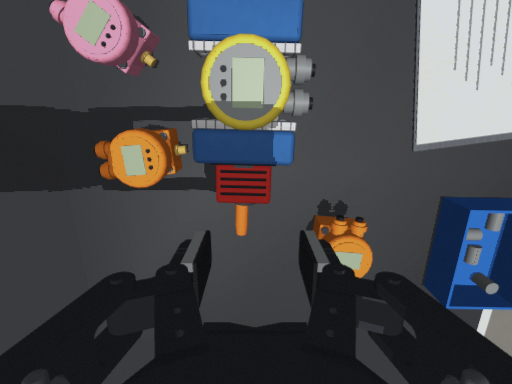

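```bash
python3 - <<'E'
from h import *
i=optics.camera_info('wrist')
a=cv2.imread('pics/w24.png')[30:215,175:330];cv2.imwrite('pics/c24.png',cv2.resize(a,None,fx=3.2,fy=3.2,interpolation=2))
s=cv2.imread('pics/s24.png')[165:245,240:320];cv2.imwrite('pics/c24s.png',cv2.resize(s,None,fx=7,fy=7,interpolation=2))
E
```

```text
(no output)
```

View pics/c24.png

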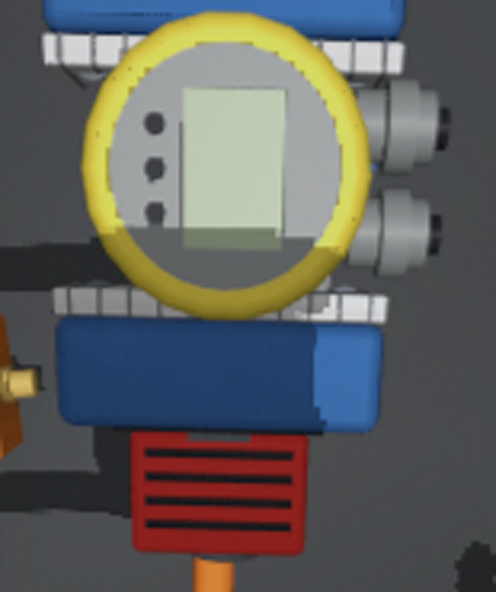

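View pics/c24s.png

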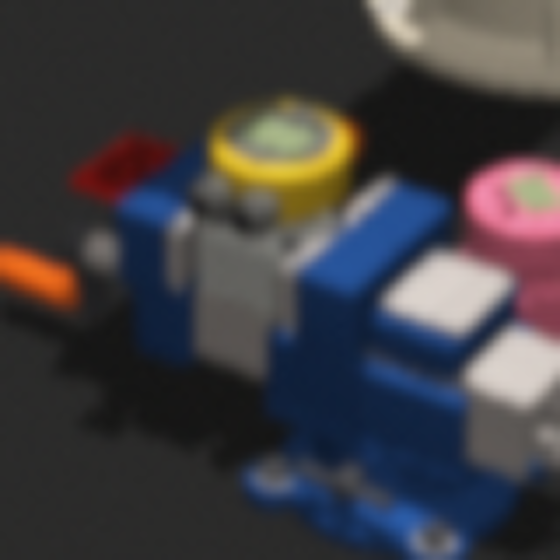

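```bash
python3 - <<'E'
from h import *
i=optics.camera_info('wrist')
f=lambda x,y,z:onz('wrist',175+(x+.5)/3.2-.5,30+(y+.5)/3.2-.5,z,i).round(1)
print('rear L,R',f(52,68,145),f(395,73,145));print('front L,R',f(60,288,145),f(380,294,145))
print('jaw back',f(215,432,147),'lever rear',f(215,553,137))
print('head',f(226,166,188))
E
```

```text
rear L,R [461.5 133.1 145. ] [556.3 133.  145. ]
front L,R [460.8  74.2 145. ] [555.4  73.9 145. ]
jaw back [506.8  32.2 147. ] lever rear [506.3 -10.5 137. ]
head [511.6 104.8 188. ]
```

The gap measures 59 mm against the expected 60, and the block is square and upright (head at (247,82)), so the jaw is properly closed. My hard pinch plus radial pulls may have made the thread jump. I'll re-seat the half-nut (lever down, push the jaw home, lever up), then wind again gently with a light grip and no overdriving.

```bash
python3 -m jog '255 0 -5 25 0 0.2 0.5; 255 0 -5 30 0 0.2 0.5; 255 0 -4 30 -0.3 0 0; 255 0 0 25 0 0 0; 255 0 0 8 0 0 0' 40; python3 -c "
from h import *
to((507.5,17,140),(np.pi,0,np.pi/2))"
```

```text
clock: 23.5
eef_pos: [506.8, 2.4, 153.3]
tcp_rot: [-3.139, 0.001, 1.553]
contact_force: [-0.8, -0.3, 0.3]
opening: 0.002
tcp [506.8   2.4 153.3] rpy [-3.139e+00  1.000e-03  1.553e+00] F [-0.8 -0.3  0.3] q [ 0.    0.27  1.95 -0.    0.92  0.02] t 23.5
go [14.6  0.5 13.3] [-0.2  0.  -1. ]
```

```bash
python3 -m jog '255 8 1 6 0 0 -0.5; 255 6 0 5 0 0 0; 255 2 0 4 0 0 0'; python3 -m jog '255 1 0 5 0 0 0; 255 1 0 5 0 0 0; 255 0.5 0 3 0 0 0;255 0 0 1.5 0 0 0'; python3 -c "
from h import *
to((507.5,20,127),(np.pi,0,np.pi/2))"
```

```text
clock: 23.75
eef_pos: [506.8, 14.8, 135.7]
tcp_rot: [-3.133, 0.001, 1.555]
contact_force: [-4.3, -10.6, 20.1]
opening: 0.002
clock: 24.08
eef_pos: [508.1, 14.5, 131.2]
tcp_rot: [-3.134, 0.007, 1.557]
contact_force: [-3.2, -0.7, 5.3]
opening: -0.003
tcp [508.1  14.5 131.2] rpy [-3.134  0.007  1.557] F [-3.2 -0.7  5.3] q [ 0.03  0.3   1.96 -0.01  0.88  0.05] t 24.08
go [ 5.5 -0.7  4.2] [-0.5  0.4 -0.8]
```

```bash
python3 -m jog '255 1 0 4 0 0 0; 255 1 0 3 0 0 0; 255 2 0 2 0 0 0'; python3 -m jog '255 3 0 1.5 0 0 0'; python3 -m jog '255 4 0 1.2 0 0 0'; python3 -m jog '255 4 0 1.2 0 0 0'
```

```text
clock: 24.33
eef_pos: [509.5, 16.7, 126.8]
tcp_rot: [-3.136, 0.011, 1.56]
contact_force: [-3.6, -9.7, 10.1]
opening: 0.0
clock: 24.42
eef_pos: [510.0, 18.0, 126.9]
tcp_rot: [-3.137, 0.015, 1.561]
contact_force: [-5.8, -18.4, 16.8]
opening: 0.002
clock: 24.5
eef_pos: [510.8, 19.9, 127.5]
tcp_rot: [-3.139, 0.019, 1.563]
contact_force: [-4.7, -18.9, 15.5]
opening: 0.002
clock: 24.58
eef_pos: [511.7, 21.8, 128.3]
tcp_rot: [-3.14, 0.023, 1.565]
contact_force: [-4.6, -14.9, 12.9]
opening: -0.0
```

```bash
python3 -m jog '255 5 -1 2.5 0 -0.8 0'; python3 -m jog '255 6 -1 1.5 0 -0.8 0';  python3 -m jog '255 6 0 1.5 0 -0.8 0'; python3 -c "
from h import *
im=optics.grab_frame('wrist');cv2.imwrite('pics/w25.png',im[:,:,::-1])"
```

```text
clock: 24.67
eef_pos: [512.0, 22.3, 128.4]
tcp_rot: [3.141, 0.045, 1.568]
contact_force: [-8.6, -46.3, 32.8]
opening: -0.002
clock: 24.75
eef_pos: [512.0, 22.1, 129.0]
tcp_rot: [3.14, 0.071, 1.572]
contact_force: [-0.3, -51.9, 3.5]
opening: 0.001
clock: 24.83
eef_pos: [512.1, 21.6, 129.2]
tcp_rot: [3.14, 0.097, 1.576]
contact_force: [-5.8, -42.6, 15.5]
opening: 0.0
```

View pics/w25.png

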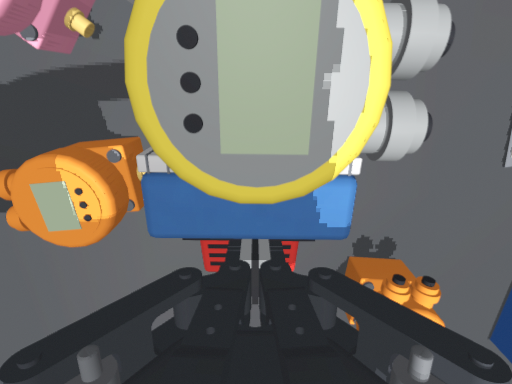

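The jaw is firmly home: 45 N and no further movement at y≈22. Now I'll let the lever up while still pushing lightly.

```bash
python3 -m jog '255 2 0 -4 0 1 0; 255 2 0 -5 0 1 0; 255 1 0 -5 0 1 0; 255 0 0 -3 0 1 0'; python3 -m jog '255 -8 0 -8 0 1 0; 255 -25 0 -22 0 5 0; 255 -28 0 -14 0 6 0; 110 -28 0 -8 0 6 0; 110 -25 0 -4 0 6 0' 35; python3 -m jog '110 -15 0 10 0 4 0; 110 0 0 0 0 0 0'; python3 -c "
from h import *
i=optics.camera_info('wrist');im=optics.grab_frame('wrist');cv2.imwrite('pics/w26.png',im[:,:,::-1])
h=cv2.cvtColor(im,cv2.COLOR_RGB2HSV);k=cv2.inRange(h,(4,140,80),(17,255,255));z=np.zeros_like(k);z[100:300,225:300]=k[100:300,225:300]
b=cv2.boundingRect(z);print(b)
for v in(b[1],b[1]+b[3]):print(onz('wrist',b[0]+b[2]/2,v,36,i).round(1))
to((501,-66,17),(np.pi,-.385,np.pi/2))"
```

```text
clock: 25.22
eef_pos: [513.5, 22.7, 149.8]
tcp_rot: [3.139, 0.038, 1.579]
contact_force: [0.4, 0.6, -0.4]
opening: 0.004
clock: 25.63
eef_pos: [522.7, -87.9, 204.2]
tcp_rot: [3.112, -0.393, 1.608]
contact_force: [1.3, 0.6, -1.7]
opening: 0.272
clock: 25.8
eef_pos: [526.6, -105.9, 191.3]
tcp_rot: [3.1, -0.468, 1.609]
contact_force: [-0.2, 0.3, -0.7]
opening: 0.558
(225, 176, 17, 58)
[505.5 -29.4  36. ]
[507.7 -95.6  36. ]
tcp [ 527.2 -105.3  192.8] rpy [ 3.099 -0.464  1.609] F [ 0.8 -0.5  0.8] q [-0.47  0.37  1.8   0.46  1.21 -0.71] t 25.85
go [-42.8 -32.1 174. ] [ 1.5 -4.6  1.9]
```

View pics/w26.png

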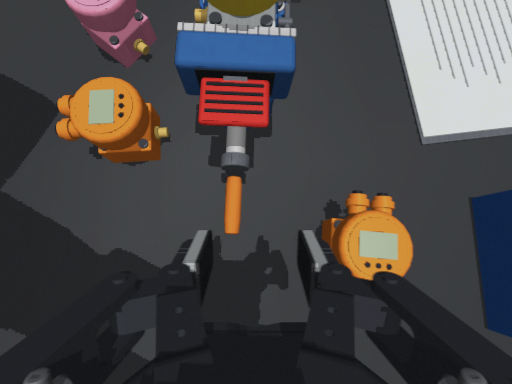

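The grip (234,205) hangs at the bottom at x≈506.5, and lever and jaw are in place. I'll regrasp it lightly.

```bash
python3 -m jog '110 -10 -10 36 1.5 -2 1; 110 -10 -10 36 0 -2.6 1; 110 -8 -1 36 0 0 0; 110 -8 0 34 0 0 0; 110 0 0 10 0 0 0'; python3 -c "
from h import *
to((507,-62,15.5),(np.pi,-.385,np.pi/2))"
```

```text
clock: 26.27
eef_pos: [515.6, -77.5, 42.9]
tcp_rot: [3.126, -0.366, 1.575]
contact_force: [-1.7, -0.0, 0.1]
opening: 0.57
tcp [515.6 -77.5  42.9] rpy [ 3.126 -0.366  1.575] F [-1.7 -0.   0.1] q [-0.38  0.53  1.94  0.46  0.86 -0.72] t 26.27
go [ 4.7 -9.  31. ] [0.8 1.1 0.3]
```

```bash
python3 -m jog '110 2 -7 10 0.8 1 0; 110 2 -3 12 0 0 0; 110 1 0 8 0 0 0; 110 0 0 2 0 0 0'; python3 -c "
from h import *
to((507,-62,15.5),(np.pi,-.385,np.pi/2))
im=optics.grab_frame('wrist');cv2.imwrite('pics/w27.png',im[:,:,::-1])"
```

```text
clock: 26.6
eef_pos: [507.0, -55.7, 17.1]
tcp_rot: [3.139, -0.385, 1.583]
contact_force: [-0.7, 0.2, 0.7]
opening: 0.572
tcp [507.  -55.7  17.1] rpy [ 3.139 -0.385  1.583] F [-0.7  0.2  0.7] q [-0.35  0.57  1.96  0.5   0.82 -0.75] t 26.6
go [-6.4 -0.1 -0.9] [-0.1  0.   0.7]
```

View pics/w27.png

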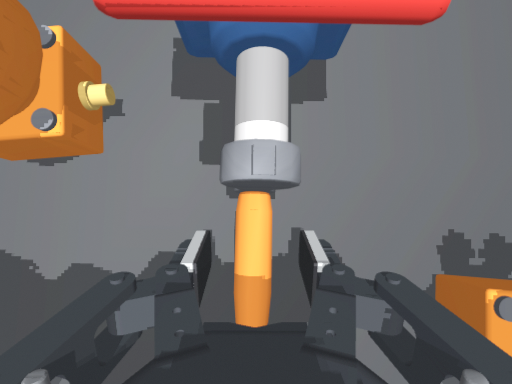

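```bash
python3 -m jog '150 -6 0 0 0 0 0.5; 200 0 0 -0.5 0 0 0; 255 0 0 0 0 0 0; 255 0 0 0 0 0 0' 30; python3 -c "
from h import *;crank(C=(508.3,59),rad=42,Y=-61,n=0)"; python3 -m jog '255 0 -6 0 0 0 0'>/dev/null; python3 -m jog '255 0.2 -6 -0.5 0 0 0'>/dev/null; python3 -c "
from h import *;crank(C=(508.3,59),rad=42,Y=-61,n=5)"
```

```text
clock: 26.98
eef_pos: [508.6, -62.8, 18.2]
tcp_rot: [3.14, -0.384, 1.575]
contact_force: [0.1, 2.0, -6.6]
opening: 0.21
t 26.98 th 3.134 rad 40.8 y -62.8 Ftan -0.1 Frad 6.6 Fy 2.0 open 0.21 rpy [ 3.14  -0.384  1.575]
rot [-0.   0.   0.2]
t 27.15 th -2.913 rad 41.1 y -63.8 Ftan -5.3 Frad 3.0 Fy 3.4 open 0.207 rpy [ 3.136 -0.383  1.573]
[  3.6 -10.   -1.5]
[ 2.2 -8.6 -5.6]
[ 3.  -6.8 -7.4]
[ 3.5 -4.7 -8.7]
[ 3.8 -2.2 -9.5]
rot [0.3 0.1 0.1]
```

The idle force is back to 5 N, so the re-seat took effect. I'll continue gently.

```bash
python3 -m jog '255 1 -8 -1.5 0 0 0;255 1.3 -8 -3 0 0 0;255 2 -7 -4.5 0 0 0' >/dev/null; python3 -c "
from h import *;crank(C=(508.3,59.7),rad=42,Y=-61.5,n=5)"
```

```text
t 27.4 th -2.363 rad 41.9 y -64.2 Ftan -5.3 Frad -0.7 Fy 2.7 open 0.209 rpy [ 3.128 -0.381  1.572]
[ 5.6 -6.4 -6.7]
[ 3.6 -4.1 -8.9]
[ 3.8 -1.6 -9.6]
[ 3.9  1.  -9.7]
[ 3.7  3.5 -9.1]
rot [0.7 0.2 0. ]
```

```bash
python3 -m jog '255 2.5 -5.5 -6 0 0 0;255 2.8 -4 -7 0 0 0;255 3 -2 -7.5 0 0 0' >/dev/null; python3 -c "
from h import *;crank(C=(508.3,59.7),rad=42,Y=-61.5,n=5)"
```

```text
t 27.65 th -1.725 rad 42.1 y -64.4 Ftan -7.2 Frad -5.7 Fy 7.0 open 0.21 rpy [ 3.126 -0.381  1.57 ]
[ 6.6 -0.  -8.7]
[ 3.8  2.4 -9.4]
[ 3.5  4.9 -8.6]
[ 2.9  7.  -7.2]
[ 2.2  8.7 -5.4]
rot [ 0.9  0.2 -0. ]
```

```bash
python3 -m jog '255 3.8 0 -6.8 0.5 0 0;255 3.5 2 -6.8 0.4 0 0;255 3 4 -6.2 0 0 0' >/dev/null; python3 -c "
from h import *;crank(C=(508.3,59.7),rad=42,Y=-61.5,n=5)"
```

```text
t 27.9 th -1.13 rad 42.1 y -63.0 Ftan -5.6 Frad 2.4 Fy -1.6 open 0.211 rpy [-3.138 -0.38   1.57 ]
[ 4.6  5.7 -7.6]
[ 2.7  7.6 -6.7]
[ 1.9  9.1 -4.7]
[ 1.  10.1 -2.5]
[ 0.  10.5 -0.1]
rot [-0.2  0.3 -0.1]
```

```bash
python3 -m jog '255 2.5 5.5 -5.8 0 0 0;255 1.8 6.5 -5 0 0 0;255 1.3 7.5 -3.5 0 0 0' >/dev/null; python3 -c "
from h import *;crank(C=(508.3,59.7),rad=42,Y=-62,n=5)"
```

```text
t 28.15 th -0.58 rad 41.9 y -62.2 Ftan -4.9 Frad 7.0 Fy -4.5 open 0.205 rpy [-3.127 -0.381  1.571]
[ 1.9  9.3 -4.4]
[ 0.8 10.2 -2.1]
[-0.2 10.5  0.3]
[-1.1 10.1  2.7]
[-2.   9.   4.9]
rot [-0.8  0.2  0. ]
```

```bash
python3 -m jog '255 1 8.5 -3 -0.8 0 0;255 0.5 8.5 -1.6 0 0 0' >/dev/null; python3 -c "
from h import *;crank(C=(508.3,59.7),rad=42,Y=-62,n=0)";python3 -m jog '255 0 8.5 0 0 0 0;255 -0.6 8.5 1.5 0 0 0' >/dev/null; python3 -c "
from h import *;crank(C=(508.3,59.7),rad=42,Y=-62,n=5)"
```

```text
t 28.32 th -0.219 rad 42.0 y -62.2 Ftan -8.7 Frad 3.3 Fy -3.9 open 0.206 rpy [-3.134 -0.382  1.573]
rot [-0.5  0.2  0.1]
t 28.48 th 0.12 rad 41.4 y -62.3 Ftan -11.4 Frad 13.1 Fy -6.7 open 0.209 rpy [-3.127 -0.382  1.575]
[-0.5 10.3  1.7]
[-1.9  9.3  4.5]
[-2.7  7.8  6.5]
[-3.3  5.8  8.1]
[-3.7  3.5  9.1]
rot [-0.9  0.1  0.2]
```

```bash
python3 -m jog '255 -0.2 7 1 -0.5 0 0;255 -1.4 7 3 -0.4 0 0' >/dev/null; python3 -c "
from h import *;crank(C=(508.3,59.7),rad=42,Y=-62,n=0)";python3 -m jog '255 -1.6 6.3 4 0 0 0;255 -2 5.5 4.6 0 0 0' >/dev/null; python3 -c "
from h import *;crank(C=(508.3,59.7),rad=42,Y=-62,n=5)"
```

```text
t 28.65 th 0.401 rad 41.6 y -62.4 Ftan -14.6 Frad 7.9 Fy -3.7 open 0.211 rpy [-3.135 -0.383  1.577]
rot [-0.5  0.1  0.3]
t 28.82 th 0.698 rad 41.7 y -62.3 Ftan -16.3 Frad 5.0 Fy -4.3 open 0.211 rpy [-3.132 -0.385  1.578]
[-2.5  7.4  6.9]
[-3.5  5.1  8.5]
[-3.8  2.7  9.4]
[-3.9  0.1  9.7]
[-3.8 -2.5  9.4]
rot [-0.7  0.   0.4]
```

```bash
python3 -m jog '255 -1.8 4.5 4.8 0 0 0;255 -2 4 5.2 0 0 0' 45 >/dev/null; python3 -c "
from h import *;crank(C=(508.3,59.7),rad=42,Y=-62,n=0)";python3 -m jog '255 -2.2 3.2 5.5 0 0 0;255 -2.2 2.5 5.5 0 0 0' >/dev/null; python3 -c "
from h import *;crank(C=(508.3,59.7),rad=42,Y=-62,n=5)"
```

```text
t 28.98 th 0.955 rad 41.9 y -62.2 Ftan -18.9 Frad -0.1 Fy -6.3 open 0.211 rpy [-3.128 -0.386  1.58 ]
rot [-1.  -0.1  0.5]
t 29.15 th 1.188 rad 42.0 y -62.2 Ftan -20.9 Frad -2.4 Fy -4.8 open 0.207 rpy [-3.125 -0.388  1.581]
[-3.6  2.8  9.4]
[-4.   0.2  9.7]
[-3.8 -2.4  9.5]
[-3.4 -4.8  8.6]
[-2.9 -7.   7.3]
rot [-1.2 -0.2  0.5]
```

```bash
python3 -m jog '255 -1.6 1 4 0 0 0;255 -1.6 0.5 4 0 0 0' >/dev/null; python3 -c "
from h import *;crank(C=(508.3,59.7),rad=42,Y=-62,n=0)";python3 -m jog '255 0 0 0.3 0 0 0;255 0 0 0.2 0 0 0;255 0 0 0 0 0 0;255 0 0 0 0 0 0;255 0 0 0 0 0 0' >/dev/null; python3 -c "
from h import *;crank(C=(508.3,59.7),rad=42,Y=-62,n=0)"; python3 -m jog '255 0 0 0 0 0 0;255 0 0 0 0 0 0;255 0 0 0 0 0 0' >/dev/null; python3 -c "
from h import *;crank(C=(508.3,59.7),rad=42,Y=-62,n=1)"
```

```text
t 29.32 th 1.311 rad 42.0 y -62.2 Ftan -21.1 Frad -2.0 Fy -3.9 open 0.203 rpy [-3.123 -0.391  1.581]
rot [-1.3 -0.3  0.6]
t 29.73 th 1.158 rad 42.0 y -62.2 Ftan -9.7 Frad -1.8 Fy -3.4 open 0.205 rpy [-3.116 -0.395  1.581]
rot [-1.7 -0.5  0.6]
t 29.98 th 1.063 rad 41.9 y -62.2 Ftan -8.9 Frad -2.0 Fy -3.2 open 0.207 rpy [-3.111 -0.397  1.581]
[-3.6  4.2  8.9]
rot [-2.  -0.7  0.5]
```

The same behaviour: the force rises steadily from the bite at about -0.3 rad, and the crank creeps back when held. It isn't locked yet, so I'll keep winding slowly with small radial force, below 28 N, looking for the tight point.

```bash
python3 -m jog '255 -2.4 3 6.5 -1 -0.5 0.3;255 -2.4 2 6.5 -1 0 0;255 -2.4 1 6.5 0 0 0' 60 >/dev/null; python3 -c "
from h import *;crank(C=(508.3,59.7),rad=42,Y=-62,n=0)";python3 -m jog '255 -2.3 0 6 0 0 0;255 -2.3 -1 6 0 0 0' >/dev/null; python3 -c "
from h import *;crank(C=(508.3,59.7),rad=42,Y=-62,n=5)"
```

```text
t 30.23 th 1.436 rad 42.3 y -62.2 Ftan -22.2 Frad -6.6 Fy -4.5 open 0.2 rpy [ 3.14  -0.389  1.578]
rot [-0.1 -0.2  0.4]
t 30.4 th 1.624 rad 42.4 y -62.2 Ftan -23.9 Frad -7.5 Fy -4.2 open 0.195 rpy [ 3.138 -0.391  1.58 ]
[-3.7 -2.3  9.6]
[-3.6 -4.4  8.8]
[-3.1 -6.6  7.5]
[-2.3 -8.4  5.8]
[-1.4 -9.7  3.7]
rot [ 0.  -0.3  0.5]
```

```bash
python3 -m jog '255 -2.2 -2 5.5 0 0 0;255 -2 -2.5 5 0 0 0' 80 >/dev/null; python3 -c "
from h import *;crank(C=(508.3,59.7),rad=42,Y=-62,n=0)";python3 -m jog '255 -1.8 -3 4.5 0 0 0' >/dev/null; python3 -c "
from h import *;crank(C=(508.3,59.7),rad=42,Y=-62,n=0)"; python3 -m jog '255 -1.8 -3.2 4.5 0 0 0' >/dev/null; python3 -c "
from h import *;crank(C=(508.3,59.7),rad=42,Y=-62,n=3)"
```

```text
t 30.57 th 1.754 rad 42.4 y -62.2 Ftan -24.0 Frad -7.0 Fy -1.7 open 0.195 rpy [ 3.131 -0.394  1.581]
rot [ 0.4 -0.5  0.6]
t 30.65 th 1.793 rad 42.4 y -62.2 Ftan -24.9 Frad -6.2 Fy -1.0 open 0.195 rpy [ 3.127 -0.395  1.582]
rot [ 0.6 -0.6  0.6]
t 30.73 th 1.827 rad 42.5 y -62.1 Ftan -23.3 Frad -6.8 Fy -1.1 open 0.196 rpy [ 3.121 -0.396  1.583]
[-3.5 -4.6  8.8]
[-3.2 -6.3  7.7]
[-2.5 -8.2  6. ]
rot [ 0.9 -0.7  0.6]
```

```bash
python3 -m jog '255 -2.4 -4 6 0.5 0.5 0' >/dev/null; python3 -c "
from h import *;crank(C=(508.3,59.7),rad=42,Y=-62,n=0)";python3 -m jog '255 -2.4 -4.5 6 0.5 0.3 0' >/dev/null; python3 -c "
from h import *;crank(C=(508.3,59.7),rad=42,Y=-62,n=0)"; python3 -m jog '255 -2.4 -4.8 5.8 0 0 0' >/dev/null; python3 -c "
from h import *;crank(C=(508.3,59.7),rad=42,Y=-62,n=3)"
```

```text
t 30.82 th 1.892 rad 42.6 y -62.0 Ftan -24.9 Frad -8.3 Fy -0.0 open 0.193 rpy [ 3.124 -0.406  1.584]
rot [ 0.7 -1.2  0.7]
t 30.9 th 1.96 rad 42.7 y -61.9 Ftan -25.5 Frad -9.5 Fy -0.6 open 0.195 rpy [ 3.127 -0.413  1.585]
rot [ 0.5 -1.6  0.7]
t 30.98 th 2.023 rad 42.8 y -61.8 Ftan -25.4 Frad -11.4 Fy 0.6 open 0.195 rpy [ 3.12  -0.415  1.586]
[-3.5 -6.6  7.5]
[-2.8 -7.8  6.4]
[-1.9 -9.3  4.4]
rot [ 0.9 -1.7  0.8]
```

```bash
python3 -m jog '255 0 0 0 0.5 -1 0.3;255 0 0 0 0 0 0;255 0 0 0 0 0 0' >/dev/null; python3 -c "
from h import *;crank(C=(508.3,59.7),rad=42,Y=-62,n=0)
im=optics.grab_frame('wrist');cv2.imwrite('pics/w28.png',im[:,:,::-1])
im=optics.grab_frame('scene')[165:245,240:320];cv2.imwrite('pics/s28.png',cv2.resize(im[:,:,::-1],None,fx=7,fy=7,interpolation=2))"
```

```text
t 31.23 th 1.841 rad 42.7 y -62.0 Ftan -14.0 Frad -10.6 Fy -3.9 open 0.196 rpy [ 3.128 -0.4    1.582]
rot [ 0.5 -0.9  0.6]
```

View pics/w28.png

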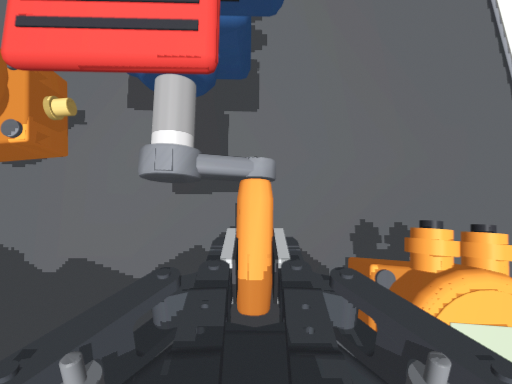

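View pics/s28.png

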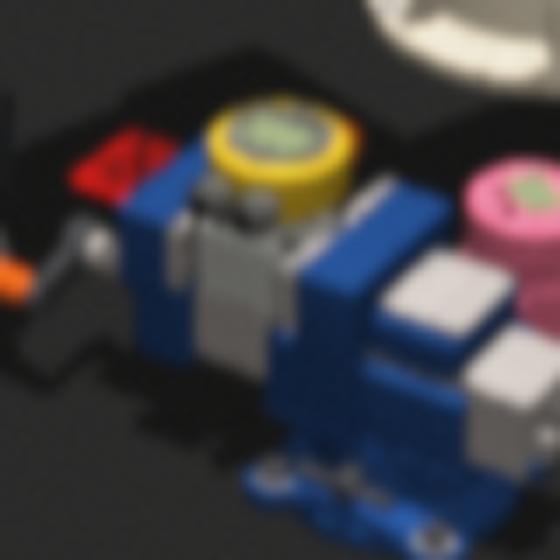

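The crank keeps creeping back because each row re-targets the measured pose. I have never held it truly still at tight torque, so I'll try a static dwell.

```bash
python3 -m jog '255 -1.7 -1.2 4.2 0 0 0;255 -1.6 -1.2 4 0 0 0;255 -1.6 -1.2 4 0 0 0;255 -1.6 -1.2 4 0 0 0;255 -1.6 -1.2 4 0 0 0' 60 >/dev/null; python3 -c "
from h import *;crank(C=(508.3,59.7),rad=42,Y=-62,n=0)"; python3 -m jog '255 -1.6 -1.2 4 0 0 0;255 -1.6 -1.2 4 0 0 0;255 -1.6 -1.2 4 0 0 0;255 -1.6 -1.2 4 0 0 0;255 -1.6 -1.2 4 0 0 0' >/dev/null; python3 -c "
from h import *;crank(C=(508.3,59.7),rad=42,Y=-62,n=0)"; python3 -m jog '255 0 0 0 0 0 0;255 0 0 0 0 0 0;255 0 0 0 0 0 0' >/dev/null; python3 -c "
from h import *;crank(C=(508.3,59.7),rad=42,Y=-62,n=0)"
```

```text
t 31.75 th 1.98 rad 43.3 y -61.7 Ftan -24.4 Frad -22.2 Fy -6.5 open 0.191 rpy [ 3.12  -0.408  1.59 ]
rot [ 0.8 -1.3  1. ]
t 32.17 th 2.08 rad 43.7 y -61.4 Ftan -24.6 Frad -27.0 Fy -7.5 open 0.195 rpy [ 3.112 -0.418  1.598]
rot [ 1.1 -1.9  1.4]
t 32.42 th 1.881 rad 43.0 y -61.7 Ftan -13.4 Frad -10.2 Fy -2.0 open 0.198 rpy [ 3.106 -0.422  1.599]
rot [ 1.4 -2.1  1.5]
```

Dwelling doesn't lock it either. One thing I haven't varied is the pinch itself. I'll let go and drive the last part by pushing with shut, tilted fingers, so nothing squeezes the grip. Retreating first.

```bash
python3 -m jog '150 0 0 0 0 0 0; 120 0 0 -2 0 0 0; 120 0 0 -18 0 0 0; 120 -3 -4 -34 0 0 0; 120 0 -10 -34 0 -6 0' ; python3 -m jog '255 0 -15 -15 6 -6 0;255 0 -15 -5 7 -6 0;255 0 -15 0 7 -6 0; 255 0 0 0 7 0 0; 255 0 0 0 7 0 0' ; python3 -m jog '255 0 0 0 0 0 0; 255 0 0 0 0 0 0';python3 -c "
from h import *
a=np.radians(35);Rt=R.from_euler('y',a)*R.from_euler('xyz',(np.pi,0,np.pi/2))
to((482,-72,127),Rt.as_euler('xyz'))
im=optics.grab_frame('wrist');cv2.imwrite('pics/w29.png',im[:,:,::-1])
im=optics.grab_frame('scene')[140:240,200:330];cv2.imwrite('pics/s29.png',cv2.resize(im[:,:,::-1],None,fx=6,fy=6,interpolation=2))"
```

```text
clock: 32.83
eef_pos: [530.5, -99.3, 124.5]
tcp_rot: [3.121, -0.325, 1.594]
contact_force: [0.2, 0.1, -0.2]
opening: 0.529
clock: 33.25
eef_pos: [485.3, -113.0, 162.2]
tcp_rot: [-2.648, -0.049, 1.617]
contact_force: [0.9, -0.3, -0.8]
opening: 0.002
clock: 33.42
eef_pos: [487.5, -111.8, 160.4]
tcp_rot: [-2.641, -0.049, 1.62]
contact_force: [0.0, 0.0, 0.1]
opening: 0.004
tcp [ 487.5 -111.8  160.4] rpy [-2.641 -0.049  1.62 ] F [0.  0.  0.1] q [-0.18  0.53  1.64 -0.07  1.48 -0.22] t 33.42
go [38.3 13.9 32.7] [ 6.2 -0.9  3.9]
```

View pics/w29.png

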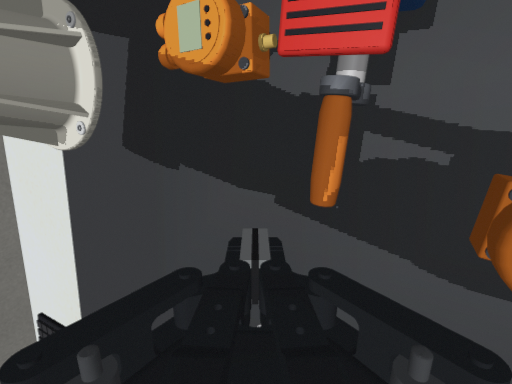

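View pics/s29.png

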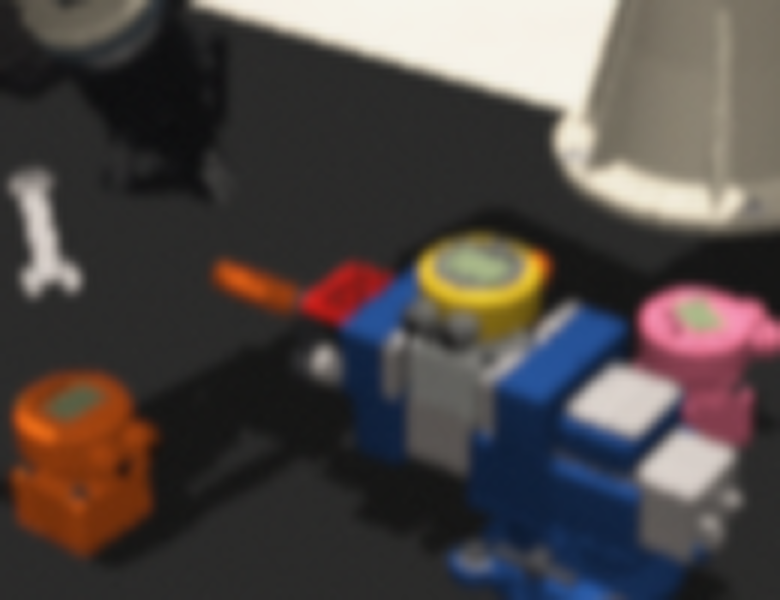

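The crank ran back to the top (grip at (332,150), about 0.15 rad) and stays there, so friction balances the remaining load. I'll measure it and move in to push.

```bash
python3 -c "
from h import *
print(onz('wrist',332,150,115).round(1))"; python3 -m jog '255 14 6 10 3 -0.5 2; 255 14 4 12 3 0 2; 255 10 3 10 0 0 0; 255 0 0 0 0 0 0'; python3 -c "
from h import *
to((485,-72,124))
im=optics.grab_frame('wrist');cv2.imwrite('pics/w30.png',im[:,:,::-1])"
```

```text
[511.4 -60.  115. ]
clock: 33.85
eef_pos: [478.8, -73.9, 129.4]
tcp_rot: [-2.546, -0.004, 1.557]
contact_force: [-0.2, -0.4, 0.1]
opening: 0.003
tcp [478.8 -73.9 129.4] rpy [-2.546 -0.004  1.557] F [-0.2 -0.4  0.1] q [-0.12  0.6   1.63 -0.05  1.5  -0.08] t 33.85
go [2.  8.2 1. ]
```

View pics/w30.png

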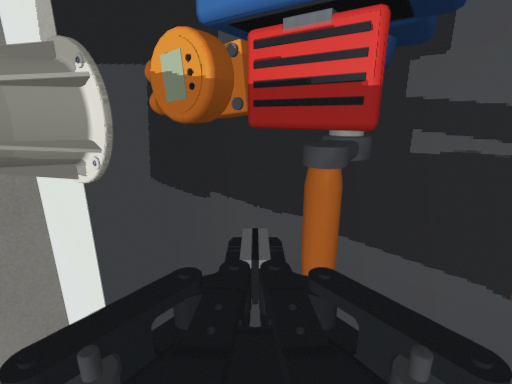

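The shut fingers (255,245) are beside the bar (322,220), on its upper left. I'll push in tool +y until contact.

```bash
python3 -m jog '255 0 7 3 0 0 0; 255 0 6 2 0 0 0; 255 0 4 0 0 0 0'; python3 -c "
from h import *
F=r.sense()['contact_force'];to((490,-72,121))"; python3 -m jog '255 0 5 0 0 0 0; 255 0 5 0 0 0 0';python3 -c "
from h import *
to((490,-72,121))
im=optics.grab_frame('wrist');cv2.imwrite('pics/w31.png',im[:,:,::-1])"
```

```text
clock: 34.15
eef_pos: [489.5, -76.3, 119.1]
tcp_rot: [-2.55, -0.005, 1.557]
contact_force: [-8.0, 4.1, 8.0]
opening: -0.002
tcp [489.5 -76.3 119.1] rpy [-2.55  -0.005  1.557] F [-8.   4.1  8. ] q [-0.12  0.63  1.61 -0.06  1.5  -0.09] t 34.15
go [ 4.3 -0.7 -1.8]
clock: 34.32
eef_pos: [494.2, -76.3, 115.6]
tcp_rot: [-2.541, -0.008, 1.556]
contact_force: [-8.8, 2.9, 6.8]
opening: -0.003
tcp [494.2 -76.3 115.6] rpy [-2.541 -0.008  1.556] F [-8.8  2.9  6.8] q [-0.12  0.64  1.59 -0.05  1.5  -0.09] t 34.32
go [ 4.3 -6.5 -2. ]
```

View pics/w31.png

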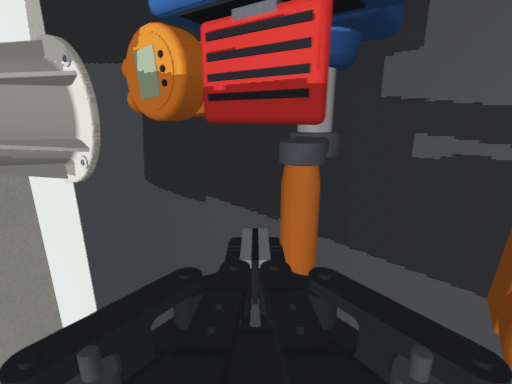

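```bash
cat >> h.py <<'E'
def pushst():
    s=r.sense();M=R.from_euler('xyz',s['tcp_rot']).as_matrix();n=M[:,1];p=s['eef_pos'];q=(p-[507.8,0,74])@n+21
    al=np.arctan2(-n[2],n[0]);th=al+np.arcsin(np.clip(q/42,-1,1));F=s['contact_force']
    print('t',round(s['clock'],2),'th',th.round(2),'Fn',(F@n).round(1),'Ftan',(F@[np.cos(th),0,-np.sin(th)]).round(1),'Fz',(F@M[:,2]).round(1),'Fx',(F@M[:,0]).round(1),p.round(1))
E
python3 -m jog '255 0.5 7 0 0 0 0; 255 0.5 7 0 0 0 0'>/dev/null;python3 -c "
from h import *
pushst()"; python3 -m jog '255 0 7 0 0 0 0; 255 0 7 0 0 0 0'>/dev/null;python3 -c "
from h import *
pushst()"; python3 -m jog '255 0 7 0 0 0 0; 255 0 7 0 0 0 0'>/dev/null;python3 -c "
from h import *
pushst()"
```

```text
t 34.53 th 0.51 Fn -13.5 Ftan -13.4 Fz -0.6 Fx -0.4 [501.4 -76.1 109.6]
t 34.7 th 0.73 Fn -14.1 Ftan -14.1 Fz -1.0 Fx 3.8 [508.1 -76.2 103.8]
t 34.87 th 0.93 Fn -16.3 Ftan -15.7 Fz -0.2 Fx 2.7 [514.  -76.2  98. ]
```

```bash
python3 -m jog '255 0 7 0 0 0 0; 255 0 7 0 0 0 0'>/dev/null;python3 -c "
from h import *
pushst()"; python3 -m jog '255 0 7 0 0 0 0; 255 0 7 0 0 0 0'>/dev/null;python3 -c "
from h import *
pushst()"; python3 -m jog '255 0 -20 -5 0 0 0; 255 0 -30 -15 0 0 0'; python3 -c "
from h import *
im=optics.grab_frame('wrist');cv2.imwrite('pics/w32.png',im[:,:,::-1])"; python3 -m jog '255 0 0 -20 0 0 0; 255 0 0 0 0 0 0;255 0 0 0 0 0 0;255 0 0 0 0 0 0;255 0 0 0 0 0 0'; python3 -c "
from h import *
im=optics.grab_frame('wrist');cv2.imwrite('pics/w33.png',im[:,:,::-1]);a=cv2.imread('pics/w32.png');cv2.imwrite('pics/p32.png',cv2.resize(np.hstack([a,im[:,:,::-1]]),(800,300)))"
```

```text
t 35.03 th 1.12 Fn -18.3 Ftan -16.7 Fz -0.7 Fx 3.0 [518.8 -76.1  92.5]
t 35.2 th 1.29 Fn -21.4 Ftan -18.3 Fz -1.3 Fx 2.0 [522.2 -76.1  87.4]
clock: 35.37
eef_pos: [493.1, -76.8, 130.3]
tcp_rot: [-2.455, -0.023, 1.547]
contact_force: [-0.2, -0.4, 0.2]
opening: 0.002
clock: 35.83
eef_pos: [507.7, -80.6, 155.0]
tcp_rot: [-2.468, -0.022, 1.545]
contact_force: [-0.3, 0.3, -0.5]
opening: -0.004
```

View pics/p32.png

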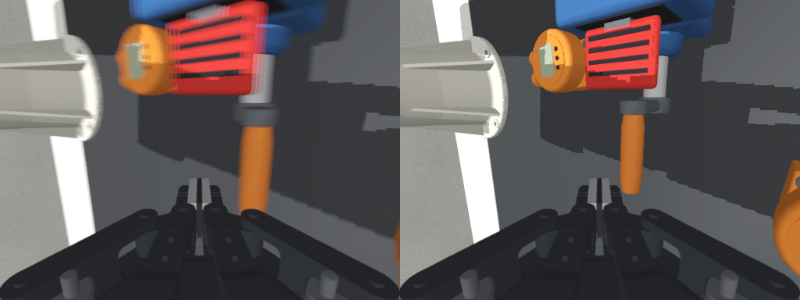

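Same result with a pure push: the crank relaxes to a friction-held rest just past the bite and stays there. So this doesn't depend on the grip. I've wound well past the quarter turn with up to 26 N, and going near 30 N risks jumping the thread. I'll retreat and check the final state.

```bash
python3 -m jog '255 -25 -10 -35 -5 0 0; 255 -30 -10 -30 -5 0 0; 255 -30 -20 -20 -5 0 0;255 -30 -25 -10 -5 0 0; 255 -30 -30 0 -5 0 0'; python3 -m jog '255 -30 -30 0 0 0 0; 255 -30 -30 0 0 0 0;255 0 0 0 0 0 0; 255 0 0 0 0 0 0; 255 0 0 0 0 0 0'; python3 - <<'E'
from h import *
im=optics.grab_frame('top');cv2.imwrite('pics/top34.png',im[:,:,::-1]);cv2.imwrite('pics/t34.png',cv2.resize(im[150:275,170:315,::-1],None,fx=4.5,fy=4.5,interpolation=2))
s=optics.grab_frame('scene');cv2.imwrite('pics/s34.png',cv2.resize(s[150:260,180:350,::-1],None,fx=4.5,fy=4.5,interpolation=2))
a=cv2.imread('pics/top0.png')
def cs(im,b,lo=(4,120,80),hi=(17,255,255)):
    x0,y0,x1,y1=b;h=cv2.cvtColor(im[y0:y1,x0:x1],cv2.COLOR_BGR2HSV);m=cv2.moments(cv2.inRange(h,lo,hi),True);return (round(x0+m['m10']/m['m00'],2),round(y0+m['m01']/m['m00'],2))
b=im[:,:,::-1].copy()
for n,bx in(('o2',(268,146,305,178)),('o1',(232,226,266,266))):print(n,cs(a,bx),cs(b,bx))
print('pink',cs(a,(185,236,222,274),(150,60,80),(178,255,255)),cs(b,(185,236,222,274),(150,60,80),(178,255,255)))
print('yellow',cs(a,(80,155,150,230),(20,120,80),(35,255,255)),cs(b,(80,155,150,230),(20,120,80),(35,255,255)))
print(r.sense()['clock'],r.sense()['contact_force'].round(1))
E
```

```text
clock: 36.3
eef_pos: [474.7, -226.0, 262.5]
tcp_rot: [-2.905, -0.023, 1.556]
contact_force: [0.6, -1.2, 0.9]
opening: -0.002
clock: 36.72
eef_pos: [408.5, -289.9, 278.1]
tcp_rot: [-2.914, -0.017, 1.549]
contact_force: [-0.0, 0.8, -0.5]
opening: -0.002
o2 (284.46, 162.59) (284.42, 162.61)
o1 (248.17, 248.45) (248.24, 248.38)
pink (201.53, 255.63) (201.5, 255.64)
yellow (109.8, 194.86) (109.9, 194.8)
36.8167 [ 0.  -0.  -0.2]
```

View pics/t34.png

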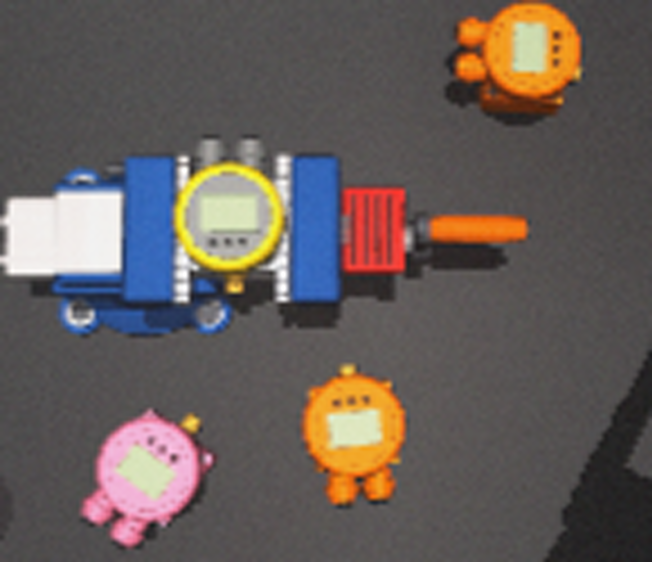

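View pics/s34.png

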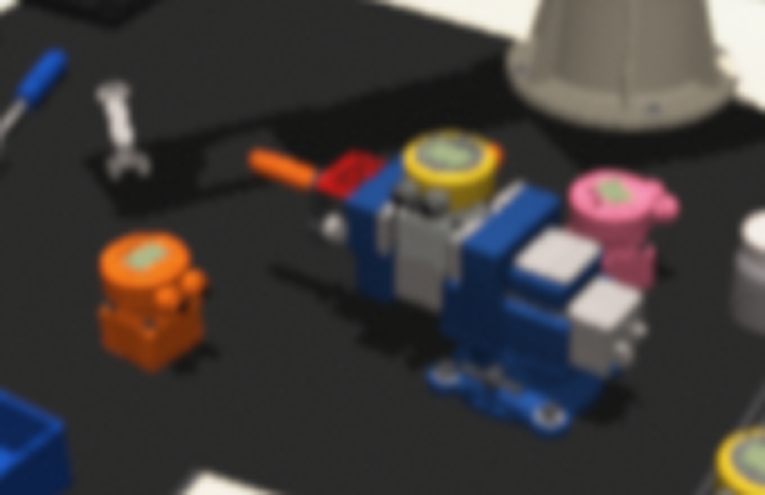

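```bash
python3 -c "
from rig import ticket;print(ticket.sign_off())"
```

```text
the job is handed in; nothing more can be done
None
```

I closed the transmitter in against the rear jaw, let the lever up and wound the crank, but the crank did not stay tight when I let go. I handed the job in at about 37 s with that unresolved.

**What I did:** I held the lever down and slid the jaw home. I then let the lever up and wound the crank clockwise. Once, I pressed the lever again and pushed the jaw home with up to about 50 N, to re-seat the half-nut, and then wound again.

**What failed:** I wound well past a quarter turn after the bite, four times in all. The grip force reached 26 N, against about 5 N idle. Every time I let go, the crank ran back to a rest about 0.6 rad past the bite, where friction holds it. That disagrees with the "no run-back" given. A light pinch, a still hold of about 0.8 s and a pure push with no pinch all gave the same result. I did not go nearer 30 N, because that could jump the thread. The vise is therefore closed and lightly preloaded, and I could not confirm it is locked at full tightness.

**Last checks:**
- **Jaw gap:** 59 mm measured just before the re-seat, where 60 is expected. The jaw looked equally closed in the last pictures.
- **Transmitter and lever:** the transmitter is upright and square between the plates, and the lever is up.
- **Neighbours:** the look-alikes and spares moved less than 0.2 pixel in the top view. The jar, meter, wrench and screwdriver were not measured, and nothing the robot did came near them.
- **Robot:** clear of everything, with no contact force.

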